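# Bolt the sample case shut

## Task

Get the aluminium case on the table ready for transport: swing its hasp over so that it lies flat on the deck with the staple through its slot, slide the barrel bolt across through the staple, then turn the bolt's handle down into the notch of the keeper rail, so that it is locked. Leave the dish on the case and the things around it where they are.

Things in the scene. Friction and masses are not known exactly. Their poses are not given: they have to be found in the camera images.
- case: Fixed aluminium case, 200 (x) x 280 (y) x 80 mm high, turned by up to 20 degrees. Origin: centre of its underside; x to its back, y to its left, z up. Front half of the top (x < 10 mm): open deck at height 80; rear half: grey lid panel, 6 mm higher. A barrel bolt lies along y on the deck, axis at x = -35, height 96 mm, in two guides (45 mm wide, top at 107) at y = -125 and 30 mm.
- rail (a point): Point on the case, on top of the upright steel keeper rail (5 mm thick, along the case's y at x = -59 mm, top at height 110 mm), in the middle of the stretch where its only notch may be: each case has the notch elsewhere, its centre up to 13 mm to either side (y = -40 to -14 mm). The notch is 16 mm wide, open at the top, 17 mm deep.
- hasp (a joint): Angle of the hasp, a slotted steel plate 40 mm wide (y), 88 mm long, 4 mm thick, hinged along y on the lid (hinge at x = 10, y = 85, height 86 mm of the case). 0 = flat toward the front over the staple, 1.57 = upright, more = leaning back over the lid. A stiff hinge (0.06 N m): it stays where left.
- hasp_tip (a point): Middle of the rolled free edge of the hasp (8 mm thick, along y), 84 mm from the hinge axis.
- staple (a point): Top of the staple, a fixed U of 6 mm steel bar, 32 mm wide in the case's x, at x = -35, y = 85 mm of the case, top at height 109 mm. The hasp's slot goes over it, then the bolt goes through it above the hasp.
- bolt (a joint): Travel of the barrel bolt (12 mm rod) toward the case's +y, in m: 0 = drawn back, clear of the hasp, 0.08 = end of travel, which is beyond the notch. Its tip lies at y = 55 mm of the case at 0. Stiff: about 1.5 N to slide. If it is slid across first, the hasp cannot close.
- handle (a joint): Angle of the bolt's handle about the bolt: 0 = upright, grows as it turns down toward the front of the case (-x). Against the top of the keeper rail it stops at about 0.85; only in the notch it goes on, to about 1.45 (nearly level). A stiff pivot (about 0.06 N m): it stays where left and must be pushed down.
- handle_knob (a point): Centre of the ball knob (20 mm) at the end of the handle, a 10 mm steel stem; 60 mm from the bolt's axis. With the bolt at 0 the handle is at y = -85 mm of the case; it moves with the bolt.
- petri_1: Round dish, 60 mm wide, 15 mm high, lying loose on the case's lid. Origin: centre of its underside. Leave it.
- tape_roll: Roll of tape, 92 mm wide, 25 mm high, loose on the table at the right. Leave it.
- bottle_250: Bottle with a screw cap, 63 mm wide, 134 mm high, standing loose at the left. Leave it.

How it is judged:
By the outcome, as a careful person would: the job done as asked, in the order asked, and still so for the second after the job is handed in, with the robot touching nothing.
It also fails if it takes over 54 s, if anything falls off the work surface, if the arm or the gripper's body presses on something with over 40 N, if the wrist force passes 120 N, or if a joint passes its speed limit or range.

## Robot

A 6-joint arm with a two-finger parallel gripper is mounted at the origin on a cart in front of the work surface, level with it; the furniture and walls round the work are solid. World frame = base frame: x ahead of the robot, y to its left, z up, the work surface at z = 0. Lengths are in m, angles in degrees, forces in N, time in s.
With the tool pointing down it reaches from about 0.25 to 0.725 m from the base axis. Payload 9.7 kg.
Tool frame: the origin (TCP) lies at the very end of the fingers, on their centre line; the grasp point (between the pads) lies 19 mm behind it; z points along the fingers, y is the direction in which the jaws open and shut (so a half turn about z gives the same grasp; the last joint's range is limited). The gripper opens to 85 mm and grips with 20 to 120 N. Pads are 22 mm wide; open, the fingers measure 114 mm over their backs; the gripper's body (76 mm by 85 mm) begins 54 mm behind the grasp point. The pads swing forward as they close: fully open they stand 13 mm farther back than shut.
Start: joints at [70.073, 4.979, 10.078, 95.1, 0, 90], TCP at [0.187, 0.517, 0.211] pointing down, gripper open.
Joint ranges: [-179.16, 179.16], [-48.56, 103.87], [-65.8, 70.77], [-126.05, 130.52], [-82.76, 87.17], [-180, 180]. Speed limits (degrees/s): [127.2, 127.2, 147.25, 180, 180, 180].

## Interface

Orientations are given as [roll, pitch, yaw] about the fixed x, y, z axes, in that order (R = Rz(yaw) Ry(pitch) Rx(roll)).
In Python, from plant import arm gives the robot as it stands.
- The arm moves only by the shell command python3 -m crank 'ROWS'. ROWS is JSON, a list of rows, each an object of numbers: "grip": the finger opening in m, from 0 to 0.0854; "x", "y", "z": the shift along the world's x, y, z in m; "roll": the turn about the world's z in degrees. In form: [{"grip": .., "x": .., "y": .., "z": .., "roll": ..}, ...]. A call has 1 to 10 rows; each row is the pose to reach, as a shift and turn from the pose commanded when the call began; what a row does not reach only later rows make up. A row lasts 1/12 s, in which the tool goes at most 41.7 mm and 7.16 degrees, less where a joint would pass 70% of its speed; a pose out of reach is approached as far as the arm can. A call with a gripper value outside its range is refused whole. The fingers move at their own pace and stop on an object; the grip force is fixed at half the most. Time passes only in rows, so rows that repeat a pose let the fingers close. It gives the time, the measured TCP pose, the force and the opening at its end, in the units of the state.
- arm.read_state(): the state, without advancing time (a new reading comes with each control period).
- arm.camera(name): name is "side" or "top"; returns the picture (400x640x3 uint8, blue, green, red); there is no depth.
- arm.camera_info(name): a dict with "intrinsics" (3x3 intrinsics, pixels), "pose" (4x4, takes a point from camera to world coordinates). Camera axes: x right, y down, z forward; pixel columns grow to the right and rows downward; lengths in m; the calibration is good to about 2 mm. A picture is of the moment at which its call begins. camera_info takes no time and is no camera call.
- arm.job_done(): hands the job in, once; it reports no verdict.
Trained networks look in the newest picture that a camera, given by its name, has taken for a name from the list of things; names that differ only in an ending like _2 or _b are one class to them, and where a whole thing is asked for, a point or a joint stands for the part that bears it (a point fixed in the world has none). Each returns a list of dicts, best first, with "p" (0 to 1); they miss things now and then, are a little off and sometimes report something else, mostly with a low value. They report only what shows in the picture. A call takes as long as a camera call.
- arm.regions_of(camera, name): "mask" (400x640 bool, what is visible of it) and "location" ([row, column] in pixels, amid what is visible of it).
- arm.spot_point(camera, name): "location" ([row, column] in pixels: a listed point, or the origin of a listed thing).
The state is a dict: "clock": time; "qpos": joint angles; "joint_velocities": joint speeds; "tau": joint torques, N m; "ee_pos": TCP position; "ee_rot": TCP orientation; "force": force on the tool from outside, world axes, zero at the start; "ft_torque": the same for the moment, N m; "finger_gap": finger opening in m.
Only numpy, scipy, OpenCV 4.12 (cv2) and the standard library are available. Lean on these libraries where they do the work, as an engineer would, in place of code of your own. Each camera call takes 0.05 s, during which the arm holds its last target.

## Working session

There is one attempt and no reset: what is moved stays moved. The work goes in short steps, Python scripts to look and compute and a shell command to move; the robot and the scene stay as the last step left them, time stands still between calls to the robot, and variables do not carry over. Pictures are saved under pics/ and viewed, and the job is handed in when it is done.

```bash
mkdir -p pics; ls
python3 - <<'E'
from plant import arm
import cv2,numpy as np
s=arm.read_state();print({k:np.round(v,3).tolist() for k,v in s.items()})
for n in("top","side"):
    cv2.imwrite(f"pics/{n}0.png",arm.camera(n))
    c=arm.camera_info(n);print(n,np.round(c["intrinsics"],1).tolist(),np.round(c["pose"],3).tolist())
    for k in("rail","hasp_tip","staple","handle_knob","petri_1","case"):
        print(k,[(np.round(d["location"],1).tolist(),round(d["p"],2)) for d in arm.spot_point(n,k)[:2]])
E
```

```text
pics
{'clock': 0.0, 'qpos': [70.072, 5.011, 10.034, 95.098, 0.001, 90.002], 'joint_velocities': [-0.129, -0.081, 0.007, 0.078, 0.007, -0.007], 'tau': [-0.001, -52.039, 46.48, 0.016, -0.0, -0.0], 'ee_pos': [0.187, 0.517, 0.21], 'ee_rot': [-179.925, -0.001, 160.07], 'force': [0.119, 0.703, 0.14], 'ft_torque': [-0.006, -0.008, 0.021], 'finger_gap': 0.085}
top [[506.1, 0.0, 328.6], [0.0, 506.1, 204.2], [0.0, 0.0, 1.0]] [[0.006, -0.907, 0.421, -0.187], [-1.0, -0.001, 0.011, 0.015], [-0.009, -0.421, -0.907, 1.644], [0.0, 0.0, 0.0, 1.0]]
rail [([225.0, 350.1], 0.94)]
hasp_tip [([183.9, 322.1], 0.75)]
staple [([214.0, 315.5], 0.59)]
handle_knob [([215.4, 374.4], 0.36)]
petri_1 [([193.3, 367.9], 0.53)]
case [([221.7, 343.2], 0.84), ([246.7, 437.6], 0.56)]
side [[390.6, 0.0, 309.2], [0.0, 390.6, 201.5], [0.0, 0.0, 1.0]] [[-0.998, 0.046, -0.041, 0.558], [0.062, 0.651, -0.757, 0.809], [-0.008, -0.758, -0.653, 0.766], [0.0, 0.0, 0.0, 1.0]]
rail [([180.5, 325.7], 0.97), ([354.0, 272.0], 0.71)]
hasp_tip [([189.7, 281.4], 0.68)]
staple [([209.9, 314.9], 0.61)]
handle_knob [([157.4, 326.2], 0.64), ([155.1, 327.3], 0.22)]
petri_1 [([170.0, 284.0], 0.51)]
case [([212.7, 307.2], 0.68)]
```

Run:
```python
import cv2
a=cv2.imread("pics/top0.png");cv2.imwrite("pics/top0c.png",cv2.resize(a[130:290,240:450],None,fx=3.7,fy=3.7,interpolation=cv2.INTER_CUBIC))
a=cv2.imread("pics/side0.png");cv2.imwrite("pics/side0c.png",cv2.resize(a[110:270,200:410],None,fx=3.7,fy=3.7,interpolation=cv2.INTER_CUBIC))
```

```text
(no output)
```

View pics/top0.png

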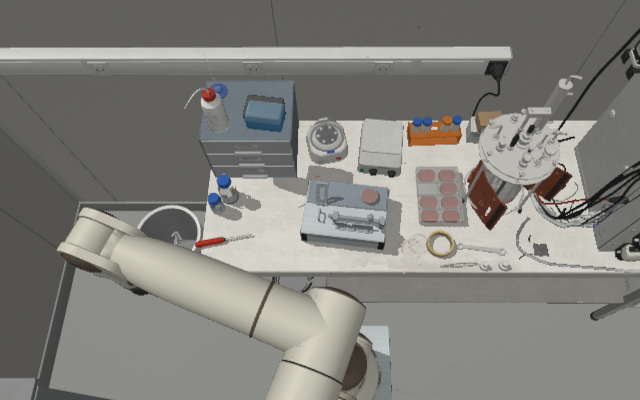

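View pics/side0.png

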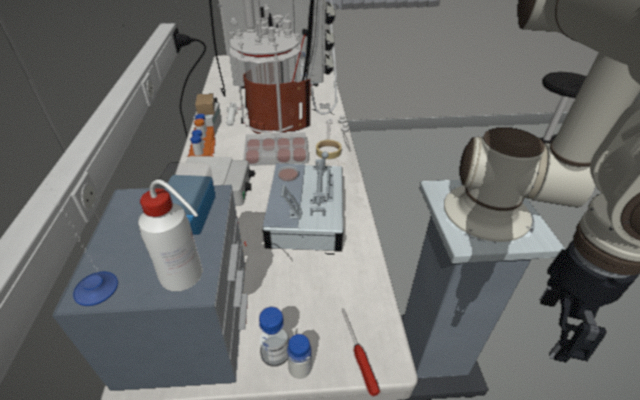

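```bash
ls pics
```

```text
side0.png
side0c.png
top0.png
top0c.png
```

View pics/top0c.png

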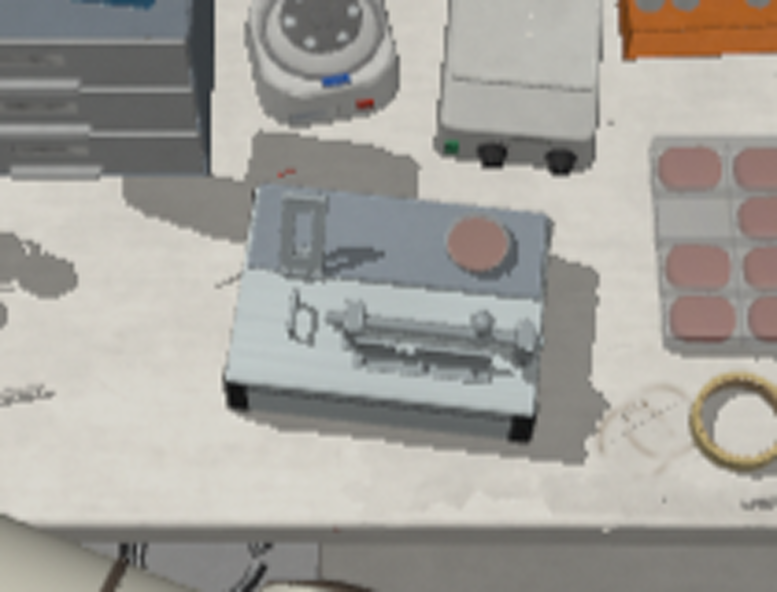

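View pics/side0c.png

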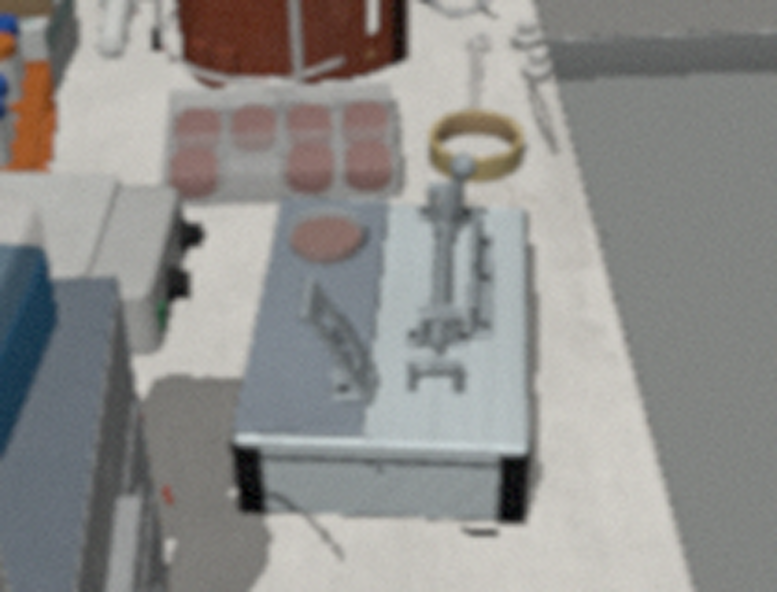

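```bash
cat > h.py <<'E'
from plant import arm
import cv2,numpy as np
from scipy.optimize import least_squares
C={n:(np.array(arm.camera_info(n)["intrinsics"]),np.array(arm.camera_info(n)["pose"])) for n in("top","side")}
def proj(n,P):
    K,T=C[n];p=(np.asarray(P)-T[:3,3])@T[:3,:3];q=p@K.T;return q[...,:2]/q[...,2:]
def w(pose,c):
    x,y,a=pose;c=np.asarray(c,float)/1000;ca,sa=np.cos(a),np.sin(a)
    return np.stack([x+ca*c[...,0]-sa*c[...,1],y+sa*c[...,0]+ca*c[...,1],c[...,2]],-1)
def crop(n,pt):
    o={"top":(240,130),"side":(200,110)}[n];return (np.array(pt)+.5)/3.7-.5+o
E
python3 - <<'E'
from h import *
obs=[("top",(-100,140,80),crop("top",(229,380))),("top",(-100,-140,80),crop("top",(535,416))),("top",(100,140,86),crop("top",(256,186))),("top",(100,-140,86),crop("top",(550,213))),
("side",(-100,140,80),crop("side",(527,453))),("side",(100,140,86),crop("side",(237,437))),("side",(100,-140,86),crop("side",(282,200))),("side",(-100,-140,80),crop("side",(525,206))),
("top",(-100,-140,0),crop("top",(527,442))),("side",(-100,140,0),crop("side",(525,521))),("side",(100,140,0),crop("side",(240,512))),
("top",(-35,85,109),(315.5,214.0)),("side",(-35,85,109),(314.9,209.9)),
("top",(-59,-27,110),(350.1,225.0)),("side",(-59,-27,110),(325.7,180.5))]
def f(v): return np.concatenate([proj(n,w(v[:3],c))+v[3:5]*(n=="top")+v[5:]*(n=="side")-o for n,c,o in obs])
def g(v): return np.r_[f(v),v[3:]/1.0]
r=least_squares(g,[.45,.0,0,0,0,0,0],loss="soft_l1")
print(r.x,np.degrees(r.x[2]));print(f(r.x).reshape(-1,2).round(1).tolist())
np.save("fit.npy",r.x);v=r.x
for k,c in dict(staple=(-35,85,109),knob0=(-35,-85,156),tip0=(-74,85,86),rail=(-59,-27,110)).items():print(k,w(v[:3],c).round(4))
# hasp angle, handle angle
def tip(a): return (10-84*np.cos(a),85,86+84*np.sin(a))
def knob(t,b=0): return (-35-60*np.sin(t),-85+b,96+60*np.cos(t))
for fn,ot,os_,nm in((tip,(322.1,183.9),(281.4,189.7),"hasp"),(knob,(374.4,215.4),(326.2,157.4),"handle")):
    R=[(np.hypot(*(proj("top",w(v[:3],fn(a)))+v[3:5]-ot)),np.hypot(*(proj("side",w(v[:3],fn(a)))+v[5:]-os_)),a) for a in np.linspace(-.3,3,67)]
    print(nm,[np.round(z,2) for z in sorted(R,key=lambda z:z[0]+z[1])[:3]])
for n in("top","side"):
    a=cv2.imread(f"pics/{n}0.png");p=proj(n,w(v[:3],(-59,-27,105)));x,y=p.astype(int)
    cv2.imwrite(f"pics/{n}_rail.png",cv2.resize(a[y-22:y+22,x-30:x+30],None,fx=12,fy=12,interpolation=cv2.INTER_NEAREST));print(n,x-30,y-22)
    off=v[3:5] if n=="top" else v[5:]
    print([ (yy,(proj(n,w(v[:3],(-59,yy,110)))+off-(x-30,y-22)).round(1)*12) for yy in(-100,-53,-40,-27,-14,0,30)])
E
```

```text
[ 0.52189758 -0.02064104 -0.11317051  0.21320073  1.06833483 -0.43795249
  0.87504248] -6.484192411600403
[[-1.7, 0.5], [-0.3, -0.1], [-0.9, -0.8], [0.1, 0.1], [0.5, -0.6], [-1.7, -0.5], [-0.7, -1.2], [-0.3, 0.4], [-0.2, 1.2], [-0.5, 2.8], [0.3, 2.7], [3.0, -0.7], [2.2, -2.7], [1.2, -1.6], [1.6, -0.2]]
staple [0.4967 0.0678 0.109 ]
knob0 [ 0.4775 -0.1011  0.156 ]
tip0 [0.458  0.0722 0.086 ]
rail [ 0.4602 -0.0408  0.11  ]
hasp [array([0.97, 1.53, 2.1 ]), array([0.85, 2.06, 2.05]), array([1.43, 2.34, 2.15])]
handle [array([5.31, 2.23, 0.3 ]), array([4.79, 2.87, 0.25]), array([5.93, 1.94, 0.35])]
top 321 200
[(-100, array([630. , 309.6])), (-53, array([458.4, 290.4])), (-40, array([411.6, 285.6])), (-27, array([363.6, 280.8])), (-14, array([316.8, 276. ])), (0, array([265.2, 270. ])), (30, array([157.2, 259.2]))]
side 297 158
[(-100, array([368.4,  82.8])), (-53, array([364.8, 199.2])), (-40, array([364.8, 232.8])), (-27, array([363.6, 267.6])), (-14, array([362.4, 302.4])), (0, array([361.2, 340.8])), (30, array([360. , 424.8]))]
```

View pics/top_rail.png

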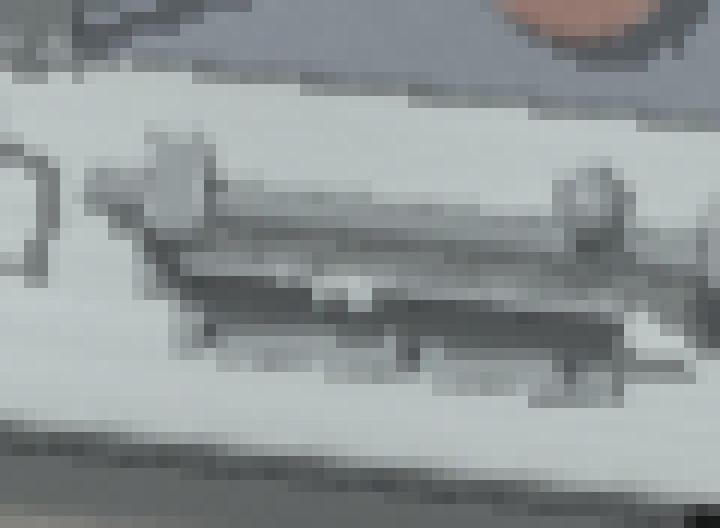

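View pics/side_rail.png

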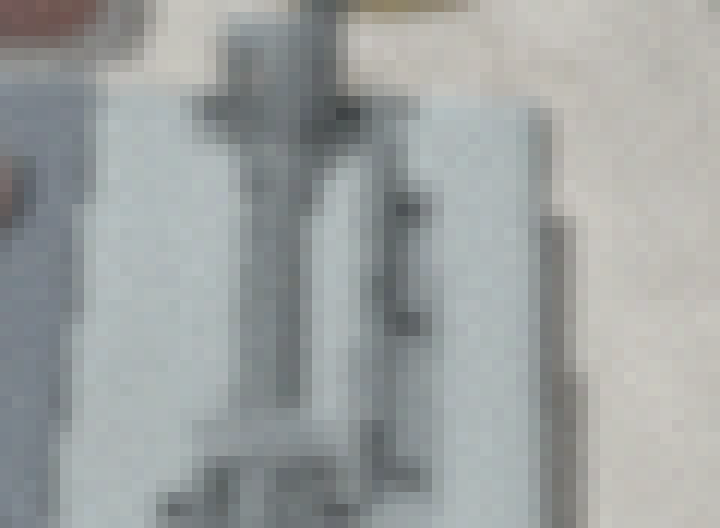

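```bash
cat > ov.py <<'E'
from h import *
def box(x0,x1,y0,y1,z0,z1):
    P=[(x,y,z) for x in(x0,x1) for y in(y0,y1) for z in(z0,z1)]
    return [(P[i],P[j]) for i in range(8) for j in range(i) if bin(i^j).count("1")==1]
L=[]
L+=[(l,(0,0,255)) for l in box(-100,100,-140,140,0,80)+box(10,100,-140,140,86,86)]
L+=[(l,(0,200,0)) for l in box(-37.5-14,-35+14,-125-22,-125+22,107,107)+box(-49,-21,8,52,107,107)]
L+=[(l,(255,0,0)) for l in box(-51,-19,82,88,80,109)]
L+=[(l,(255,0,255)) for l in box(-61.5,-56.5,-90,30,110,110)]
def ov(img,n,v,x0,y0,x1,y1,s,out,extra=()):
    off=v[3:5] if n=="top" else v[5:]
    a=cv2.resize(img[y0:y1,x0:x1],None,fx=s,fy=s,interpolation=cv2.INTER_CUBIC)
    for (p,q),c in list(L)+list(extra):
        u=[(((proj(n,w(v[:3],z))+off)-(x0,y0)+.5)*s-.5).round().astype(int).tolist() for z in(p,q)]
        cv2.line(a,u[0],u[1],c,1)
    cv2.imwrite(out,a)
E
python3 - <<'E'
from ov import *
v=np.load("fit.npy")
ov(cv2.imread("pics/top0.png"),"top",v,295,170,400,255,7,"pics/ovt.png")
ov(cv2.imread("pics/side0.png"),"side",v,255,150,355,260,5,"pics/ovs.png")
E
```

```text
(no output)
```

View pics/ovt.png

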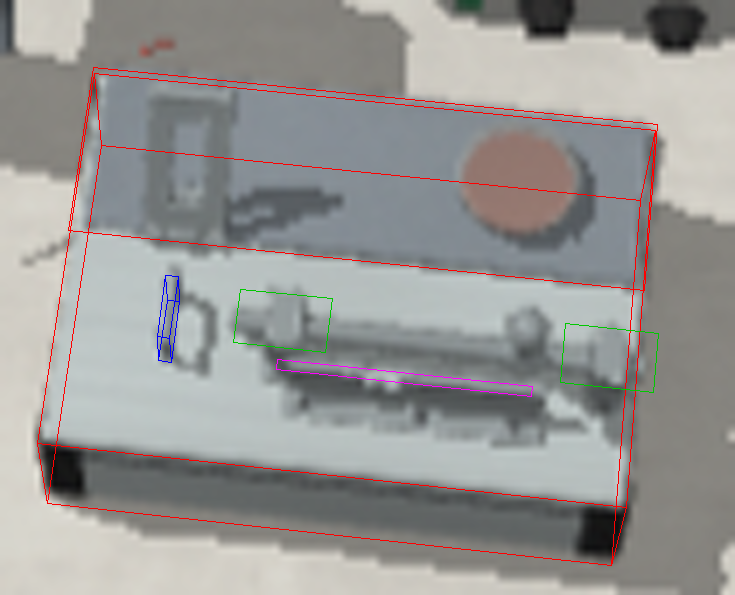

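View pics/ovs.png

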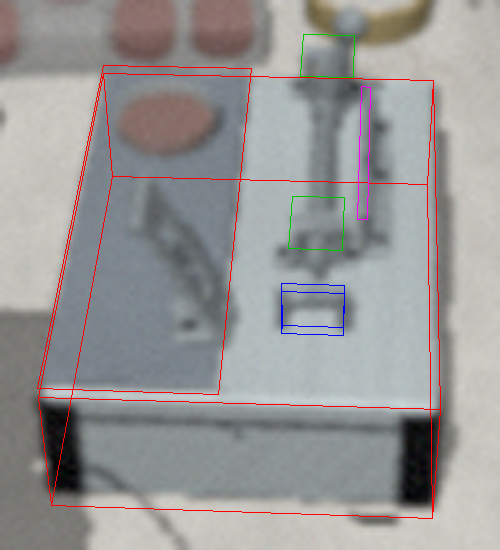

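The overlay fits to within about 1 px. The staple's right-hand "rectangle" and the dark bands are shadows. In the rail crop the notch shows as a bright gap at about column 343, so y ≈ -21 mm. Next I compute the move targets.

Run:
```python
from ov import *
v=np.load("fit.npy")
for k,c in dict(A=(72,85,230),B=(72,85,135),C=(5,85,135),D=(-30,85,130),E=(-50,85,115),F=(-70,85,110),G=(-70,85,92),G2=(-70,85,140)).items():
    print(k,(w(v[:3],c)-np.array([.187,.517,.2105])).round(4), w(v[:3],c).round(3))
def knob(t,b=0): return (-35-60*np.sin(t),-85+b,96+60*np.cos(t))
ot=np.array((295+527/7,170+325/7));os_=np.array((255+349/5,150+20/5)); print(ot,os_)
for t in(-.2,0,.1,.2,.3,.5):print(t,(proj("top",w(v[:3],knob(t)))+v[3:5]-ot).round(1),(proj("side",w(v[:3],knob(t)))+v[5:]-os_).round(1))
for n in("petri_1","tape_roll","bottle_250"):
  for c in("top","side"):print(n,c,[(np.round(d["location"],1).tolist(),round(d["p"],2)) for d in arm.spot_point(c,n)[:2]])
```

```text
A [ 0.416  -0.4613  0.0195] [0.603 0.056 0.23 ]
B [ 0.416  -0.4613 -0.0755] [0.603 0.056 0.135]
C [ 0.3495 -0.4537 -0.0755] [0.536 0.063 0.135]
D [ 0.3147 -0.4498 -0.0805] [0.502 0.067 0.13 ]
E [ 0.2948 -0.4475 -0.0955] [0.482 0.069 0.115]
F [ 0.2749 -0.4453 -0.1005] [0.462 0.072 0.11 ]
G [ 0.2749 -0.4453 -0.1185] [0.462 0.072 0.092]
G2 [ 0.2749 -0.4453 -0.0705] [0.462 0.072 0.14 ]
[370.28571429 216.42857143] [324.8 154. ]
-0.2 [ 0.5 -6.7] [-9.7  0.5]
0 [ 0.2 -3.5] [-5.4  0.3]
0.1 [ 0.  -1.8] [-3.3  0.4]
0.2 [-0.2  0. ] [-1.1  0.7]
0.3 [-0.3  1.8] [0.9 1.2]
0.5 [-0.7  5.6] [4.8 2.7]
petri_1 top [([193.3, 367.9], 0.53)]
petri_1 side [([170.0, 284.0], 0.51)]
tape_roll top [([246.3, 439.2], 0.77)]
tape_roll side [([151.2, 328.0], 0.61)]
bottle_250 top [([198.9, 228.1], 0.82)]
bottle_250 side [([352.1, 274.3], 0.91)]
```

```bash
python3 -m crank '[{"grip":0,"x":0.02,"y":-0.04,"z":0.03,"roll":7},{"grip":0,"x":0.04,"y":-0.075,"z":0.05,"roll":13.5},{"grip":0,"x":0.06,"y":-0.11,"z":0.06,"roll":13.5},{"grip":0,"x":0.08,"y":-0.145,"z":0.06,"roll":13.5},{"grip":0,"x":0.10,"y":-0.18,"z":0.06,"roll":13.5},{"grip":0,"x":0.12,"y":-0.215,"z":0.06,"roll":13.5},{"grip":0,"x":0.14,"y":-0.25,"z":0.06,"roll":13.5},{"grip":0,"x":0.16,"y":-0.285,"z":0.06,"roll":13.5},{"grip":0,"x":0.18,"y":-0.32,"z":0.06,"roll":13.5},{"grip":0,"x":0.20,"y":-0.35,"z":0.06,"roll":13.5}]'
```

```text
clock: 1.83
ee_pos: [0.3874, 0.1656, 0.2717]
ee_rot: [180.0, 0.1, 173.6]
force: [1.1, 0.8, -0.8]
finger_gap: -0.0
```

```bash
python3 -m crank '[{"grip":0,"x":0.03,"y":-0.02,"z":0},{"grip":0,"x":0.065,"y":-0.04,"z":0},{"grip":0,"x":0.10,"y":-0.06,"z":0},{"grip":0,"x":0.135,"y":-0.08,"z":0},{"grip":0,"x":0.17,"y":-0.1,"z":0},{"grip":0,"x":0.2,"y":-0.11,"z":0},{"grip":0,"x":0.216,"y":-0.11,"z":0},{"grip":0,"x":0.216,"y":-0.11,"z":-0.04}]'
python3 - <<'E'
from ov import *
v=np.load("fit.npy")
for n in("top","side"):
    cv2.imwrite(f"pics/{n}1.png",cv2.resize(arm.camera(n)[110:270,240:440],None,fx=3.7,fy=3.7))
E
```

```text
$[0]: bad value
```

View pics/top1.png

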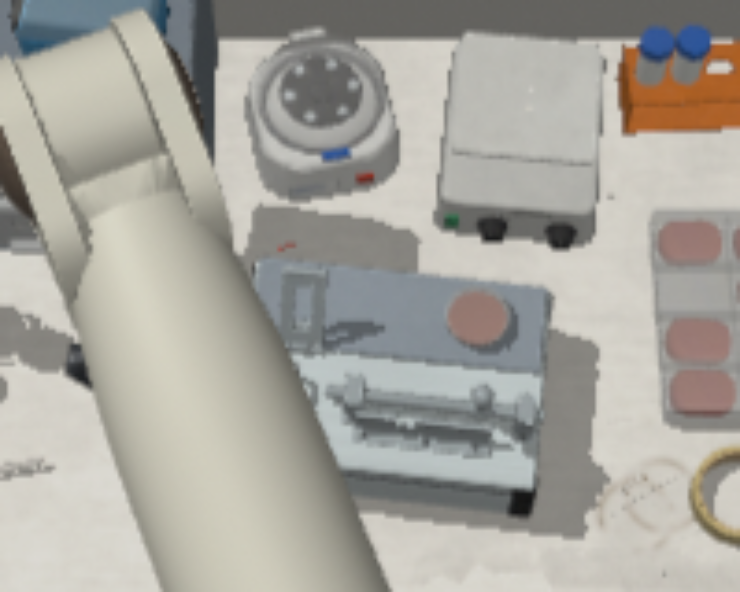

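View pics/side1.png

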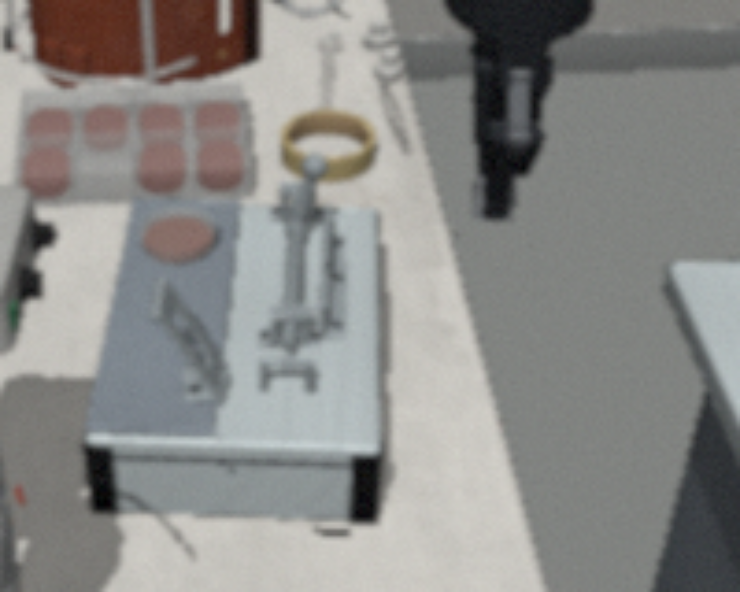

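The call was refused because each row has to carry every key. The arm hasn't moved and the scene is unchanged, so I'm sending it again with `roll` included.

```bash
python3 -m crank '[{"grip":0,"x":0.03,"y":-0.02,"z":0,"roll":0},{"grip":0,"x":0.065,"y":-0.04,"z":0,"roll":0},{"grip":0,"x":0.10,"y":-0.06,"z":0,"roll":0},{"grip":0,"x":0.135,"y":-0.08,"z":0,"roll":0},{"grip":0,"x":0.17,"y":-0.1,"z":0,"roll":0},{"grip":0,"x":0.2,"y":-0.11,"z":0,"roll":0},{"grip":0,"x":0.216,"y":-0.11,"z":0,"roll":0},{"grip":0,"x":0.216,"y":-0.11,"z":-0.04,"roll":0},{"grip":0,"x":0.216,"y":-0.11,"z":-0.06,"roll":0}]'
python3 - <<'E'
from ov import *
for n in("top","side"):
    cv2.imwrite(f"pics/{n}2.png",cv2.resize(arm.camera(n)[110:270,240:440],None,fx=3.7,fy=3.7))
E
```

```text
clock: 2.68
ee_pos: [0.6047, 0.0578, 0.2085]
ee_rot: [180.0, -0.0, 173.5]
force: [-0.9, -0.5, -1.1]
finger_gap: -0.0001
```

View pics/side2.png

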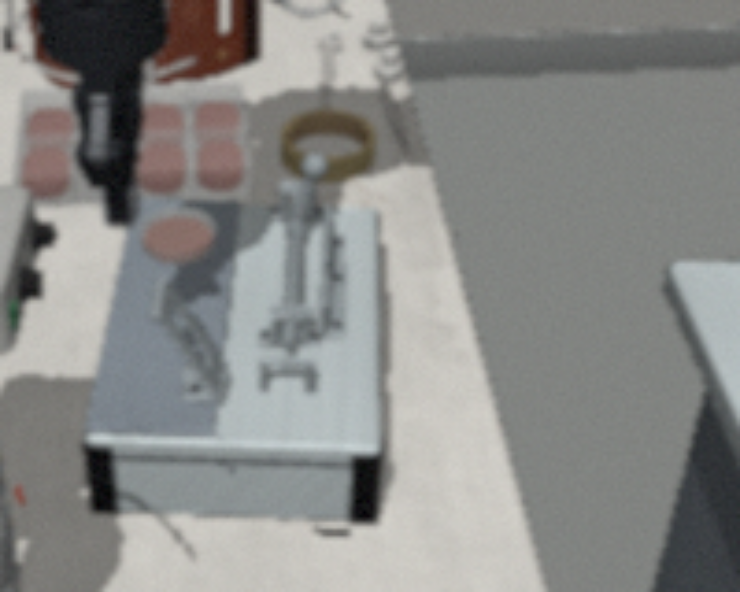

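```bash
python3 -m crank '[{"grip":0,"x":0,"y":0,"z":-0.04,"roll":0},{"grip":0,"x":0,"y":0,"z":-0.075,"roll":0},{"grip":0,"x":-0.01,"y":0.001,"z":-0.075,"roll":0},{"grip":0,"x":-0.02,"y":0.002,"z":-0.075,"roll":0},{"grip":0,"x":-0.03,"y":0.003,"z":-0.075,"roll":0},{"grip":0,"x":-0.04,"y":0.004,"z":-0.075,"roll":0},{"grip":0,"x":-0.05,"y":0.005,"z":-0.075,"roll":0},{"grip":0,"x":-0.06,"y":0.006,"z":-0.075,"roll":0},{"grip":0,"x":-0.07,"y":0.007,"z":-0.075,"roll":0}]'
```

```text
clock: 3.53
ee_pos: [0.5329, 0.065, 0.1377]
ee_rot: [180.0, 0.1, 173.6]
force: [1.1, -1.0, -1.3]
finger_gap: -0.0001
```

Run:
```python
from ov import *
for n in("side",):
    cv2.imwrite(f"pics/{n}3.png",cv2.resize(arm.camera(n)[110:270,240:440],None,fx=3.7,fy=3.7))
```

```text
(no output)
```

View pics/side3.png

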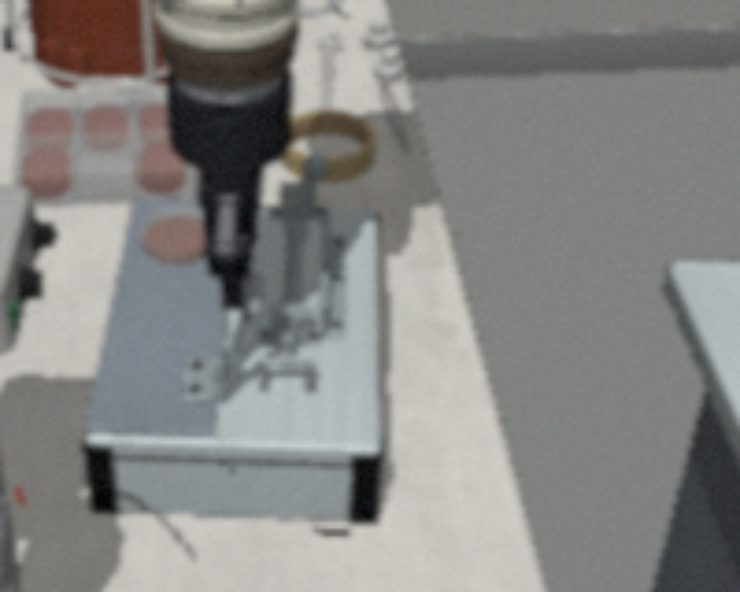

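```bash
python3 -m crank '[{"grip":0,"x":-0.01,"y":0.001,"z":-0.002,"roll":0},{"grip":0,"x":-0.02,"y":0.002,"z":-0.004,"roll":0},{"grip":0,"x":-0.031,"y":0.003,"z":-0.006,"roll":0},{"grip":0,"x":-0.041,"y":0.004,"z":-0.013,"roll":0},{"grip":0,"x":-0.051,"y":0.005,"z":-0.018,"roll":0},{"grip":0,"x":-0.061,"y":0.007,"z":-0.02,"roll":0},{"grip":0,"x":-0.071,"y":0.008,"z":-0.023,"roll":0},{"grip":0,"x":-0.071,"y":0.008,"z":-0.028,"roll":0},{"grip":0,"x":-0.071,"y":0.008,"z":-0.034,"roll":0}]'
python3 - <<'E'
from ov import *
for n in("side",):
    cv2.imwrite(f"pics/{n}4.png",cv2.resize(arm.camera(n)[110:270,240:440],None,fx=3.7,fy=3.7))
E
```

```text
clock: 4.33
ee_pos: [0.4568, 0.0733, 0.1029]
ee_rot: [180.0, -0.5, 173.6]
force: [-42.4, 5.3, 22.5]
finger_gap: 0.0002
```

View pics/side4.png

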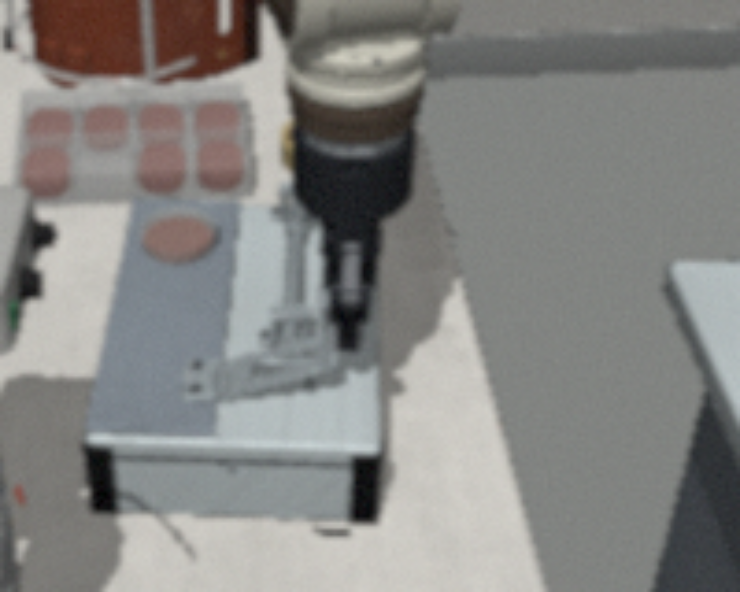

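```bash
python3 -m crank '[{"grip":0,"x":0.005,"y":0,"z":0.006,"roll":0},{"grip":0,"x":0.005,"y":0,"z":0.025,"roll":0},{"grip":0.024,"x":0.005,"y":0,"z":0.06,"roll":0},{"grip":0.024,"x":0.005,"y":0,"z":0.1,"roll":0},{"grip":0.024,"x":0.005,"y":0,"z":0.1,"roll":0}]'
python3 - <<'E'
from ov import *
for n in("side","top"):
    cv2.imwrite(f"pics/{n}5.png",cv2.resize(arm.camera(n)[110:270,240:440],None,fx=3.7,fy=3.7))
E
```

```text
clock: 4.8
ee_pos: [0.4691, 0.073, 0.2097]
ee_rot: [179.9, 0.5, 173.6]
force: [1.0, 0.7, 0.6]
finger_gap: 0.024
```

View pics/side5.png

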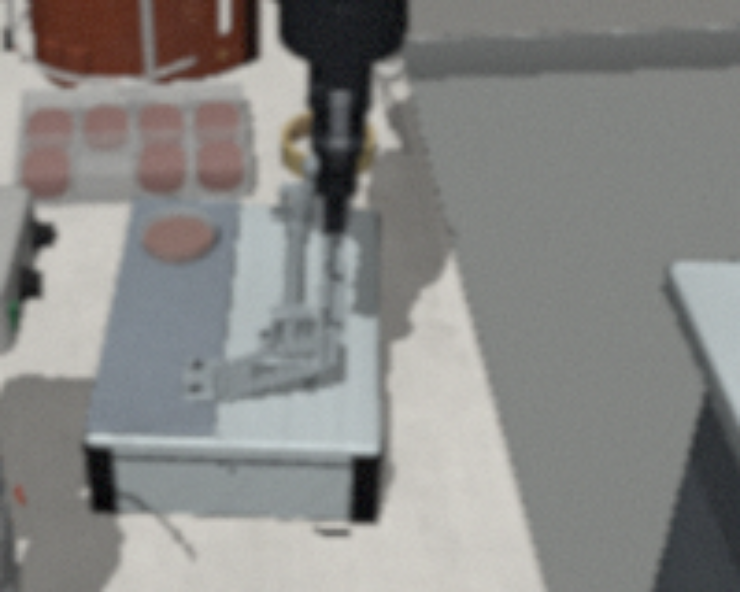

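View pics/top5.png

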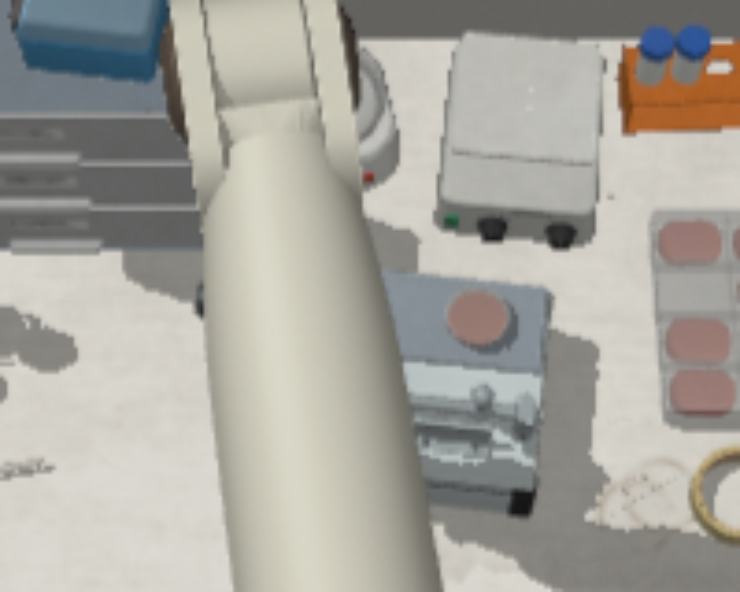

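Run:
```python
from ov import *
v=np.load("fit.npy")
for a in (0,.1,.2,.3,.4,.5): print(a,((proj("side",w(v[:3],[(10-84*np.cos(a),yy,86+84*np.sin(a)) for yy in(65,85,105)]))+v[5:]-(240,110)+.5)*3.7).round(0).tolist())
print(w(v[:3],(-58,85,0)))
print([(d["location"],d["p"]) for d in arm.spot_point("side","hasp_tip")])
print(((proj("side",[.469,.073,.2097])+v[5:]-(240,110)+.5)*3.7))
```

```text
0 [[343.0, 369.0], [343.0, 388.0], [343.0, 408.0]]
0.1 [[343.0, 360.0], [343.0, 379.0], [343.0, 399.0]]
0.2 [[342.0, 351.0], [341.0, 370.0], [341.0, 390.0]]
0.3 [[339.0, 342.0], [339.0, 361.0], [338.0, 381.0]]
0.4 [[335.0, 333.0], [335.0, 352.0], [335.0, 372.0]]
0.5 [[330.0, 325.0], [330.0, 344.0], [329.0, 363.0]]
[0.47386758 0.0703651  0.        ]
[([202.8, 331.3], 0.54)]
[332.06920406 246.78138159]
```

```bash
python3 -m crank '[{"grip":0.024,"x":0.006,"y":-0.002,"z":-0.03,"roll":0},{"grip":0.024,"x":0.006,"y":-0.002,"z":-0.06,"roll":0},{"grip":0.024,"x":0.006,"y":-0.002,"z":-0.06,"roll":0}]'
```

```text
clock: 5.2
ee_pos: [0.4701, 0.0701, 0.1355]
ee_rot: [-179.9, -0.5, 173.6]
force: [-1.0, -0.4, -0.9]
finger_gap: 0.0236
```

```bash
python3 -m crank '[{"grip":0.024,"x":0.002,"y":0,"z":-0.01,"roll":0},{"grip":0.024,"x":0.002,"y":0,"z":-0.02,"roll":0},{"grip":0.024,"x":0.002,"y":0,"z":-0.03,"roll":0},{"grip":0.024,"x":0.002,"y":0,"z":-0.035,"roll":0},{"grip":0.024,"x":0.002,"y":0,"z":-0.035,"roll":0}]'
```

```text
clock: 5.62
ee_pos: [0.4747, 0.0706, 0.1064]
ee_rot: [-180.0, -0.1, 173.6]
force: [0.3, 0.3, -0.4]
finger_gap: 0.024
```

```bash
python3 -m crank '[{"grip":0.024,"x":0,"y":0,"z":-0.005,"roll":0},{"grip":0.024,"x":0,"y":0,"z":-0.01,"roll":0},{"grip":0.024,"x":0,"y":0,"z":-0.013,"roll":0},{"grip":0.024,"x":0,"y":0,"z":-0.016,"roll":0},{"grip":0.024,"x":0,"y":0,"z":-0.016,"roll":0}]'
```

```text
clock: 6.03
ee_pos: [0.4749, 0.0706, 0.0906]
ee_rot: [-180.0, -0.0, 173.6]
force: [-0.5, 0.1, -0.1]
finger_gap: 0.024
```

Run:
```python
from ov import *
for n in("side",):
    cv2.imwrite(f"pics/{n}6.png",cv2.resize(arm.camera(n)[110:270,240:440],None,fx=3.7,fy=3.7))
```

```text
(no output)
```

View pics/side6.png

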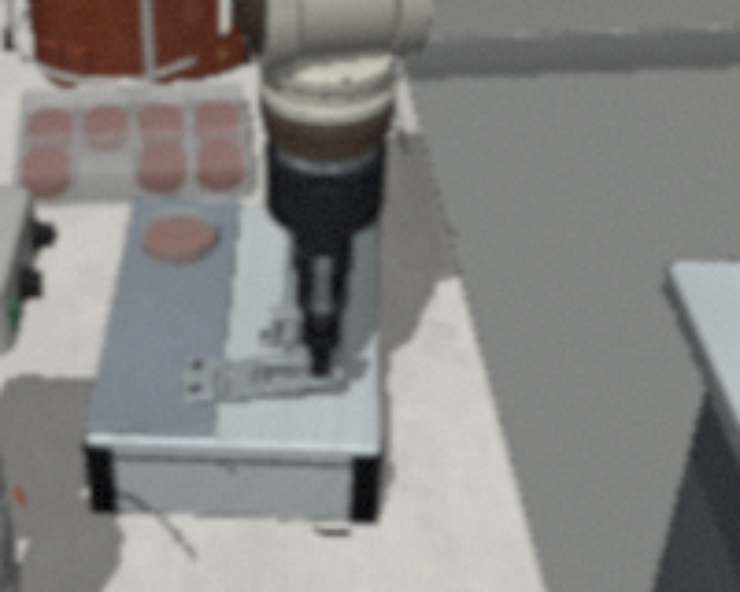

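The hasp is going down and the staple shows through its slot. I'll keep pressing gently.

```bash
python3 -m crank '[{"grip":0.024,"x":0,"y":0,"z":-0.002,"roll":0},{"grip":0.024,"x":0,"y":0,"z":-0.004,"roll":0},{"grip":0.024,"x":0,"y":0,"z":-0.006,"roll":0},{"grip":0.024,"x":0,"y":0,"z":-0.006,"roll":0}]'
```

```text
clock: 6.42
ee_pos: [0.475, 0.0706, 0.0848]
ee_rot: [-180.0, -0.0, 173.6]
force: [0.6, 0.6, 0.6]
finger_gap: 0.0245
```

```bash
python3 -m crank '[{"grip":0.024,"x":0,"y":0,"z":-0.0015,"roll":0},{"grip":0.024,"x":0,"y":0,"z":-0.003,"roll":0},{"grip":0.024,"x":0,"y":0,"z":-0.003,"roll":0}]'
```

```text
clock: 6.67
ee_pos: [0.475, 0.0706, 0.0819]
ee_rot: [-180.0, -0.0, 173.6]
force: [0.1, 0.3, -0.4]
finger_gap: 0.0245
```

```bash
python3 -m crank '[{"grip":0.024,"x":0,"y":0,"z":-0.0015,"roll":0},{"grip":0.024,"x":0,"y":0,"z":-0.003,"roll":0},{"grip":0.024,"x":0,"y":0,"z":-0.003,"roll":0}]'
python3 - <<'E'
from ov import *
for n in("side",):
    cv2.imwrite(f"pics/{n}7.png",cv2.resize(arm.camera(n)[160:240,270:370],None,fx=7,fy=7))
E
```

```text
clock: 6.92
ee_pos: [0.475, 0.0706, 0.0788]
ee_rot: [-180.0, -0.0, 173.6]
force: [0.2, 0.1, 0.2]
finger_gap: 0.0243
```

View pics/side7.png

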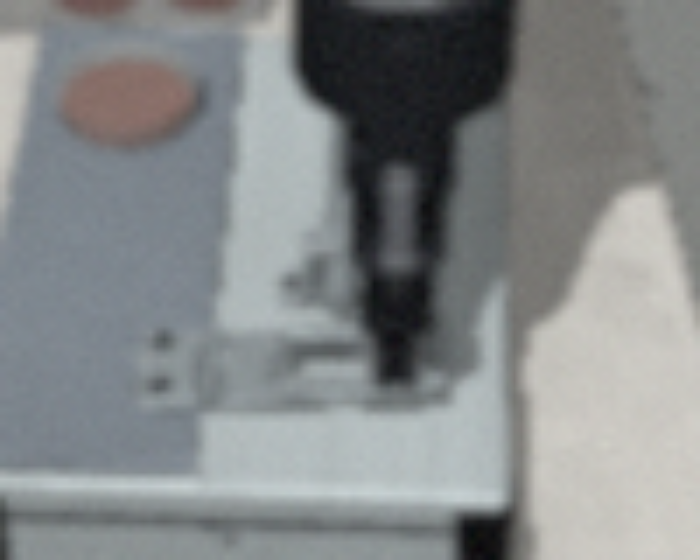

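```bash
python3 -m crank '[{"grip":0.024,"x":0,"y":0,"z":-0.0015,"roll":0},{"grip":0.024,"x":0,"y":0,"z":-0.003,"roll":0},{"grip":0.024,"x":0,"y":0,"z":-0.003,"roll":0}]'
```

```text
clock: 7.22
ee_pos: [0.475, 0.0706, 0.0759]
ee_rot: [-180.0, -0.0, 173.6]
force: [-0.4, 0.4, -0.3]
finger_gap: 0.024
```

```bash
python3 -m crank '[{"grip":0.024,"x":0,"y":0,"z":-0.001,"roll":0},{"grip":0.024,"x":0,"y":0,"z":-0.002,"roll":0},{"grip":0.024,"x":0,"y":0,"z":-0.002,"roll":0}]'
```

```text
clock: 7.47
ee_pos: [0.475, 0.0706, 0.074]
ee_rot: [-180.0, -0.0, 173.6]
force: [-0.1, 0.4, 0.5]
finger_gap: 0.0239
```

Still no contact force, so I'll lift and look before pressing any further.

```bash
python3 -m crank '[{"grip":0.024,"x":0,"y":0,"z":0.03,"roll":0},{"grip":0.024,"x":-0.01,"y":-0.01,"z":0.07,"roll":0},{"grip":0.024,"x":-0.04,"y":-0.03,"z":0.11,"roll":0},{"grip":0.024,"x":-0.06,"y":-0.06,"z":0.13,"roll":0},{"grip":0.024,"x":-0.06,"y":-0.09,"z":0.13,"roll":0},{"grip":0.024,"x":-0.06,"y":-0.12,"z":0.13,"roll":0},{"grip":0.024,"x":-0.06,"y":-0.15,"z":0.13,"roll":0},{"grip":0.04,"x":-0.06,"y":-0.17,"z":0.13,"roll":0}]'
python3 - <<'E'
from ov import *
v=np.load("fit.npy")
def hasp(a):
    P=[(10-r*np.cos(a),y,86+r*np.sin(a)) for y in(65,105) for r in(0,84)]
    return [((P[0],P[1]),(0,255,255)),((P[2],P[3]),(0,255,255)),((P[1],P[3]),(0,255,255))]
i=arm.camera("side");j=arm.camera("top")
print([(d["location"],d["p"]) for d in arm.spot_point("side","hasp_tip")],(proj("side",w(v[:3],(-74,85,86)))+v[5:])[::-1])
cv2.imwrite("pics/side8.png",cv2.resize(i[160:240,270:370],None,fx=7,fy=7))
ov(i,"side",v,270,160,370,240,7,"pics/side8o.png",hasp(0))
cv2.imwrite("pics/top8.png",cv2.resize(j[170:255,295:400],None,fx=7,fy=7))
E
```

```text
clock: 8.13
ee_pos: [0.4149, -0.1016, 0.2046]
ee_rot: [-180.0, 0.1, 173.5]
force: [-0.4, -0.5, 0.2]
finger_gap: 0.0349
[([212.1, 329.9], 0.74), ([171.3, 287.7], 0.56), ([214.1, 303.7], 0.26), ([181.0, 327.0], 0.21)] [214.34743714 332.23069615]
```

View pics/side8.png

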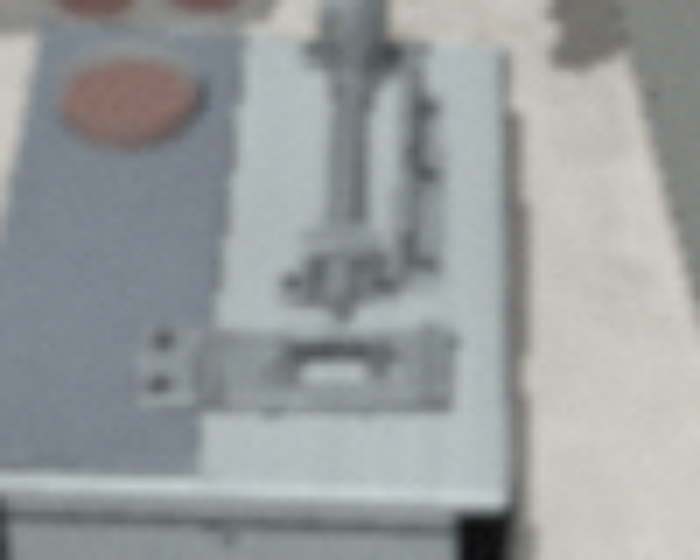

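View pics/side8o.png

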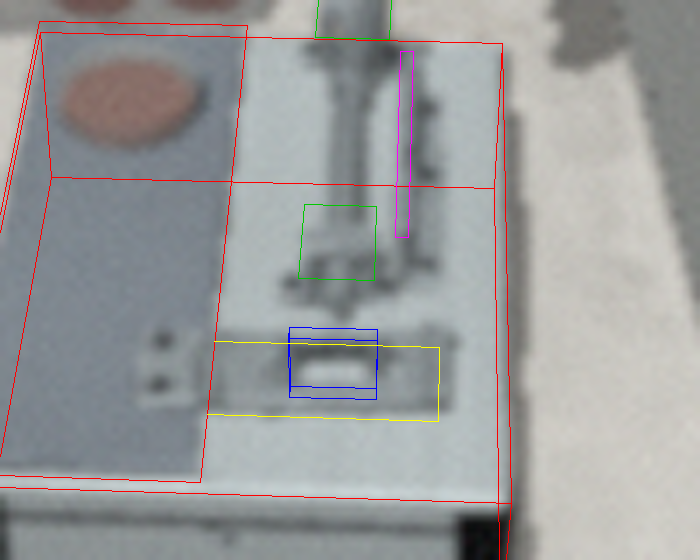

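View pics/top8.png

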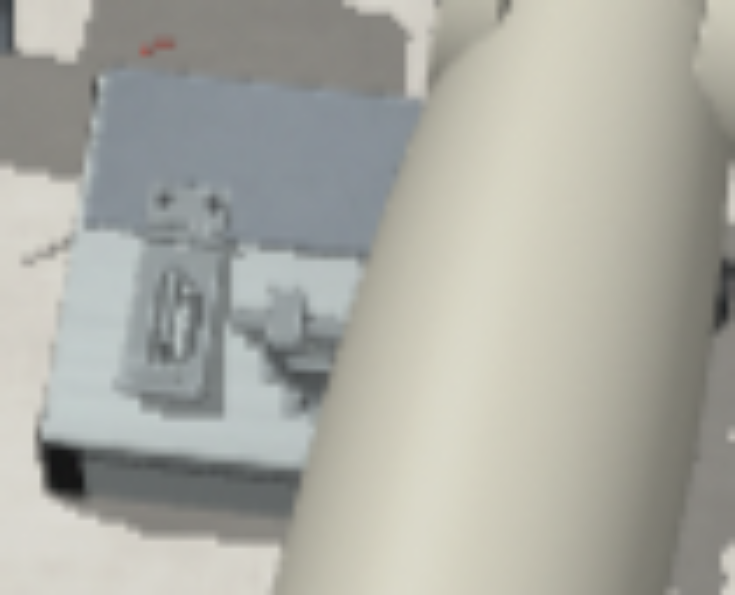

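The staple is through the slot and the hasp is nearly flat. I'll confirm by pressing the rolled tip with closed fingers.

```bash
python3 -m crank '[{"grip":0,"x":0.01,"y":0.04,"z":0,"roll":0},{"grip":0,"x":0.02,"y":0.08,"z":0,"roll":0},{"grip":0,"x":0.03,"y":0.12,"z":0,"roll":0},{"grip":0,"x":0.04,"y":0.15,"z":0,"roll":0},{"grip":0,"x":0.046,"y":0.172,"z":-0.03,"roll":0},{"grip":0,"x":0.046,"y":0.172,"z":-0.07,"roll":0},{"grip":0,"x":0.046,"y":0.172,"z":-0.095,"roll":0},{"grip":0,"x":0.046,"y":0.172,"z":-0.105,"roll":0},{"grip":0,"x":0.046,"y":0.172,"z":-0.105,"roll":0}]'
```

```text
clock: 9.03
ee_pos: [0.4595, 0.0732, 0.0971]
ee_rot: [-179.9, -0.2, 173.6]
force: [-0.7, -0.2, 0.4]
finger_gap: -0.0002
```

```bash
python3 -m crank '[{"grip":0,"x":0,"y":0,"z":-0.003,"roll":0},{"grip":0,"x":0,"y":0,"z":-0.006,"roll":0},{"grip":0,"x":0,"y":0,"z":-0.006,"roll":0}]'; python3 -m crank '[{"grip":0,"x":0,"y":0,"z":-0.001,"roll":0},{"grip":0,"x":0,"y":0,"z":-0.002,"roll":0},{"grip":0,"x":0,"y":0,"z":-0.002,"roll":0}]'
```

```text
clock: 9.28
ee_pos: [0.4618, 0.0726, 0.0944]
ee_rot: [180.0, 0.1, 173.5]
force: [0.5, -0.6, -0.4]
finger_gap: -0.0002
clock: 9.53
ee_pos: [0.4613, 0.0725, 0.0916]
ee_rot: [180.0, 0.0, 173.6]
force: [0.3, -0.7, 0.6]
finger_gap: -0.0002
```

```bash
python3 -m crank '[{"grip":0,"x":0,"y":0,"z":-0.001,"roll":0},{"grip":0,"x":0,"y":0,"z":-0.002,"roll":0},{"grip":0,"x":0,"y":0,"z":-0.002,"roll":0}]'; python3 -m crank '[{"grip":0,"x":0,"y":0,"z":-0.001,"roll":0},{"grip":0,"x":0,"y":0,"z":-0.002,"roll":0},{"grip":0,"x":0,"y":0,"z":-0.002,"roll":0}]'
```

```text
clock: 9.78
ee_pos: [0.461, 0.0725, 0.089]
ee_rot: [-180.0, -0.0, 173.6]
force: [0.2, -0.2, -0.7]
finger_gap: -0.0002
clock: 10.03
ee_pos: [0.461, 0.0726, 0.0869]
ee_rot: [-180.0, -0.0, 173.6]
force: [0.3, 0.2, -0.8]
finger_gap: 0.0001
```

```bash
python3 -m crank '[{"grip":0,"x":0,"y":0,"z":-0.001,"roll":0},{"grip":0,"x":0,"y":0,"z":-0.002,"roll":0},{"grip":0,"x":0,"y":0,"z":-0.002,"roll":0}]'; python3 -m crank '[{"grip":0,"x":0,"y":0,"z":-0.001,"roll":0},{"grip":0,"x":0,"y":0,"z":-0.002,"roll":0},{"grip":0,"x":0,"y":0,"z":-0.002,"roll":0}]'
python3 - <<'E'
from ov import *
v=np.load("fit.npy")
i=arm.camera("side")
cv2.imwrite("pics/side9.png",cv2.resize(i[160:240,270:370],None,fx=7,fy=7))
E
```

```text
clock: 10.28
ee_pos: [0.461, 0.0726, 0.0849]
ee_rot: [-180.0, -0.0, 173.6]
force: [0.6, -0.6, -0.6]
finger_gap: -0.0002
clock: 10.53
ee_pos: [0.461, 0.0726, 0.083]
ee_rot: [-180.0, -0.0, 173.6]
force: [0.7, -0.5, 0.2]
finger_gap: -0.0
```

View pics/side9.png

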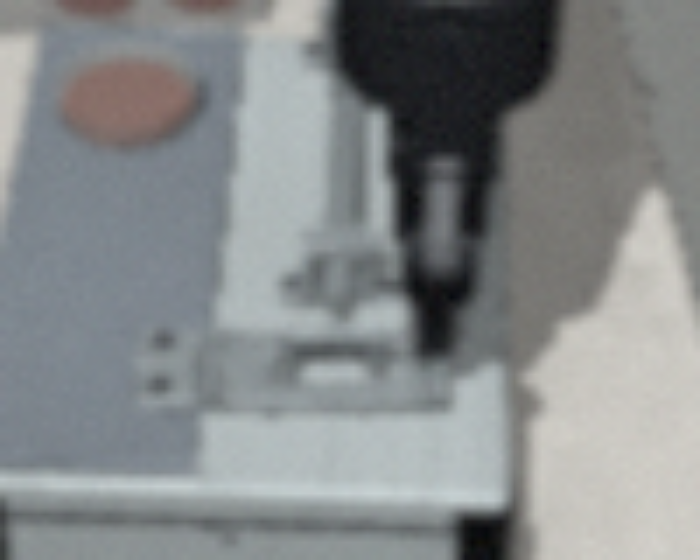

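Run:
```python
from ov import *
v=np.load("fit.npy")
print(((proj("side",[.6047,.0578,.2085])-(240,110)+.5)*3.7),"seen 115,222")
for z in(.083,.093):print(((proj("side",[.461,.0726,z])-(270,160)+.5)*7),"seen 435,355")
s=arm.read_state();print(s["ee_pos"],s["finger_gap"])
```

```text
[121.1919165  240.02466472] seen 115,222
[433.85610202 384.99357651] seen 435,355
[434.65165741 364.87081922] seen 435,355
[0.46104253 0.0725936  0.08306708] -5.4026087180084916e-05
```

The fingertips show about 12 mm higher in the picture than the reported TCP. That also explains the missing contact, so I'll go on down with force checks.

```bash
for i in 1 2 3; do :; done; python3 -m crank '[{"grip":0,"x":0.002,"y":0,"z":-0.0015,"roll":0},{"grip":0,"x":0.002,"y":0,"z":-0.003,"roll":0},{"grip":0,"x":0.002,"y":0,"z":-0.003,"roll":0}]'; python3 -m crank '[{"grip":0,"x":0,"y":0,"z":-0.001,"roll":0},{"grip":0,"x":0,"y":0,"z":-0.002,"roll":0},{"grip":0,"x":0,"y":0,"z":-0.002,"roll":0}]'
```

```text
clock: 10.83
ee_pos: [0.4631, 0.0726, 0.0798]
ee_rot: [-180.0, -0.0, 173.6]
force: [-0.1, -0.3, -0.2]
finger_gap: -0.0001
clock: 11.08
ee_pos: [0.463, 0.0726, 0.078]
ee_rot: [-180.0, -0.0, 173.6]
force: [0.1, -0.6, 0.9]
finger_gap: -0.0002
```

```bash
python3 -m crank '[{"grip":0,"x":0,"y":0,"z":-0.001,"roll":0},{"grip":0,"x":0,"y":0,"z":-0.002,"roll":0},{"grip":0,"x":0,"y":0,"z":-0.002,"roll":0}]'; python3 -m crank '[{"grip":0,"x":0,"y":0,"z":-0.001,"roll":0},{"grip":0,"x":0,"y":0,"z":-0.002,"roll":0},{"grip":0,"x":0,"y":0,"z":-0.002,"roll":0}]'
```

```text
clock: 11.33
ee_pos: [0.4631, 0.0726, 0.076]
ee_rot: [-180.0, -0.0, 173.6]
force: [0.1, -0.4, 0.6]
finger_gap: -0.0003
clock: 11.58
ee_pos: [0.463, 0.0726, 0.074]
ee_rot: [-180.0, -0.0, 173.6]
force: [-0.1, 0.5, -0.1]
finger_gap: -0.0006
```

```bash
python3 -m crank '[{"grip":0,"x":0,"y":0,"z":-0.001,"roll":0},{"grip":0,"x":0,"y":0,"z":-0.002,"roll":0},{"grip":0,"x":0,"y":0,"z":-0.002,"roll":0}]'
python3 - <<'E'
from ov import *
i=arm.camera("side")
cv2.imwrite("pics/side10.png",cv2.resize(i[160:240,270:370],None,fx=7,fy=7))
E
```

```text
clock: 11.83
ee_pos: [0.463, 0.0726, 0.072]
ee_rot: [-180.0, -0.0, 173.6]
force: [-0.0, -0.3, -0.6]
finger_gap: 0.0
```

View pics/side10.png

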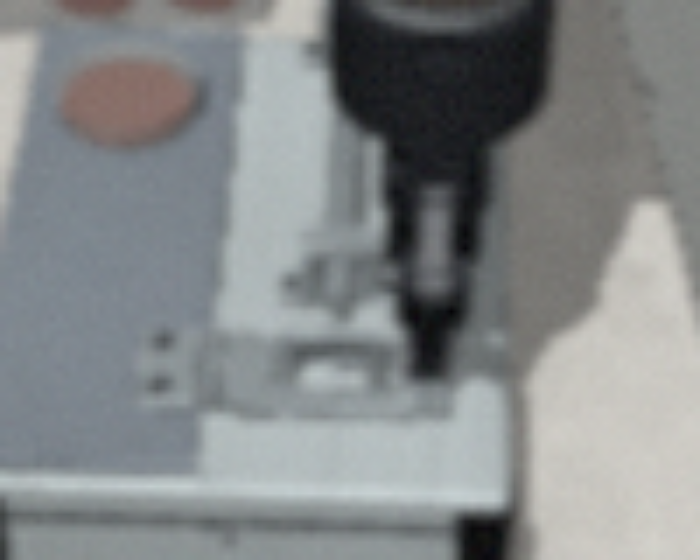

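The hasp is still moving down, with its near edge going from row 405 to about 412, against only the light hinge friction. I'll continue.

```bash
python3 -m crank '[{"grip":0,"x":0,"y":0,"z":-0.0015,"roll":0},{"grip":0,"x":0,"y":0,"z":-0.003,"roll":0},{"grip":0,"x":0,"y":0,"z":-0.003,"roll":0}]';  python3 -m crank '[{"grip":0,"x":0,"y":0,"z":-0.001,"roll":0},{"grip":0,"x":0,"y":0,"z":-0.002,"roll":0},{"grip":0,"x":0,"y":0,"z":-0.002,"roll":0}]'
```

```text
clock: 12.13
ee_pos: [0.4633, 0.0727, 0.0708]
ee_rot: [180.0, 0.1, 173.6]
force: [-5.5, -1.4, 15.5]
finger_gap: -0.0
clock: 12.38
ee_pos: [0.4634, 0.0728, 0.0701]
ee_rot: [179.9, 0.1, 173.6]
force: [-10.5, -1.3, 25.6]
finger_gap: 0.0
```

The hasp has bottomed out firmly. The real fingertip is therefore about 16 mm above the reported TCP. Next is the knob.

```bash
python3 - <<'E'
from ov import *
v=np.load("fit.npy")
for t in(.15,.22,.3):print(t,w(v[:3],(-35-60*np.sin(t),-85,96+60*np.cos(t))))
E
python3 -m crank '[{"grip":0,"x":0,"y":0,"z":0.04,"roll":0},{"grip":0,"x":-0.01,"y":-0.01,"z":0.08,"roll":0},{"grip":0.03,"x":-0.03,"y":-0.03,"z":0.11,"roll":0},{"grip":0.05,"x":-0.05,"y":-0.06,"z":0.13,"roll":0},{"grip":0.05,"x":-0.07,"y":-0.09,"z":0.13,"roll":0}]'
python3 - <<'E'
from ov import *
i=arm.camera("side")
cv2.imwrite("pics/side11.png",cv2.resize(i[140:240,270:370],None,fx=6,fy=6))
i=arm.camera("top")
cv2.imwrite("pics/top11.png",cv2.resize(i[170:255,295:400],None,fx=7,fy=7))
E
```

```text
0.15 [ 0.46861357 -0.10013223  0.15532626]
0.22 [ 0.46451248 -0.09966612  0.15455385]
0.3 [ 0.45990471 -0.09914242  0.15332019]
clock: 12.8
ee_pos: [0.3936, -0.0179, 0.2015]
ee_rot: [180.0, 0.3, 173.7]
force: [0.7, -0.8, 0.1]
finger_gap: 0.0356
```

View pics/side11.png

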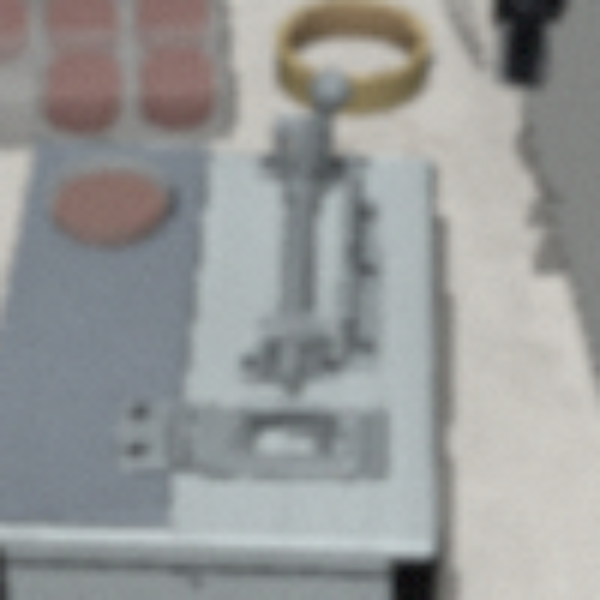

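View pics/top11.png

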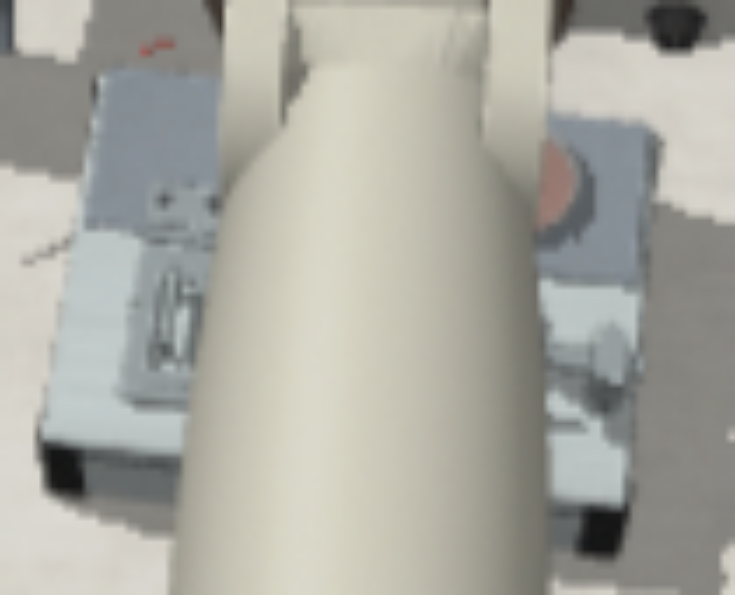

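```bash
python3 -m crank '[{"grip":0.045,"x":0.02,"y":-0.03,"z":0.01,"roll":0},{"grip":0.045,"x":0.04,"y":-0.06,"z":0.01,"roll":0},{"grip":0.045,"x":0.0715,"y":-0.082,"z":0.01,"roll":0},{"grip":0.045,"x":0.0715,"y":-0.082,"z":-0.025,"roll":0},{"grip":0.045,"x":0.0715,"y":-0.082,"z":-0.05,"roll":0},{"grip":0.045,"x":0.0715,"y":-0.082,"z":-0.05,"roll":0}]'
python3 - <<'E'
from ov import *
i=arm.camera("side")
cv2.imwrite("pics/side12.png",cv2.resize(i[110:210,270:370],None,fx=6,fy=6))
i=arm.camera("top")
cv2.imwrite("pics/top12.png",cv2.resize(i[170:255,295:400],None,fx=7,fy=7))
E
```

```text
clock: 13.4
ee_pos: [0.463, -0.0991, 0.1416]
ee_rot: [179.9, -0.5, 173.5]
force: [-1.4, 0.3, -1.1]
finger_gap: 0.045
```

View pics/side12.png

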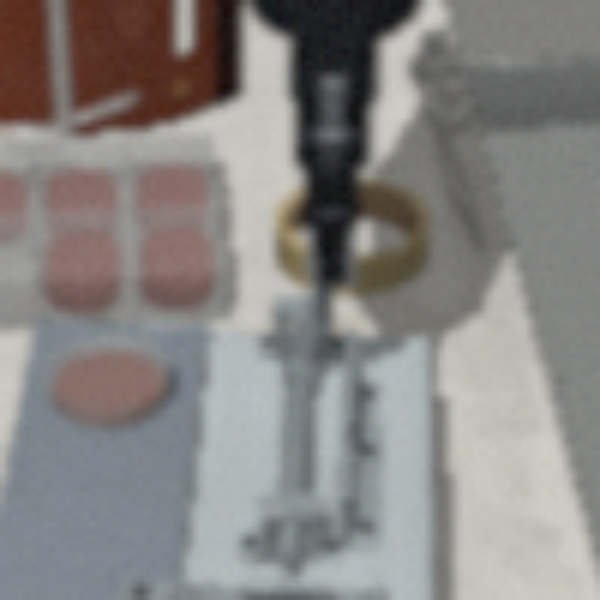

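View pics/top12.png

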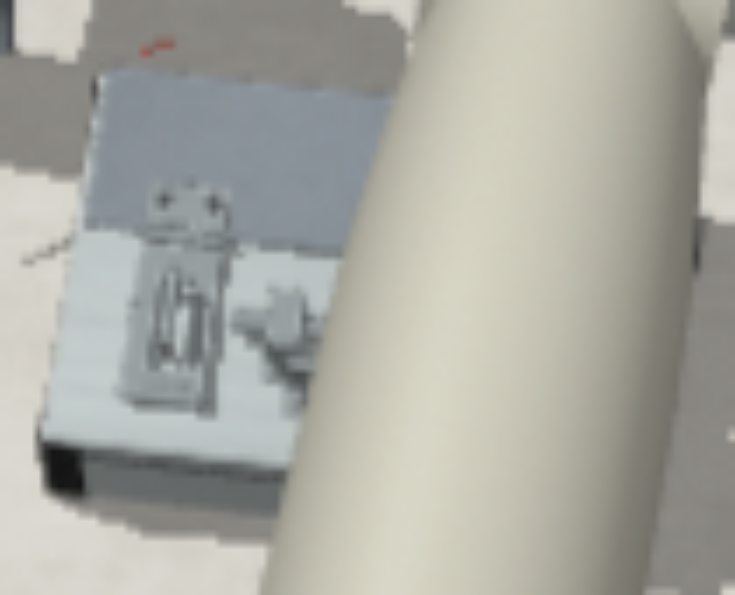

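```bash
python3 -m crank '[{"grip":0.045,"x":0.001,"y":0,"z":-0.006,"roll":0},{"grip":0.045,"x":0.001,"y":0,"z":-0.014,"roll":0},{"grip":0.045,"x":0.001,"y":0,"z":-0.014,"roll":0},{"grip":0.03,"x":0.001,"y":0,"z":-0.014,"roll":0},{"grip":0.022,"x":0.001,"y":0,"z":-0.014,"roll":0},{"grip":0.022,"x":0.001,"y":0,"z":-0.014,"roll":0},{"grip":0.022,"x":0.001,"y":0,"z":-0.014,"roll":0}]'
```

```text
clock: 14.08
ee_pos: [0.4657, -0.0994, 0.1336]
ee_rot: [-180.0, 0.0, 173.6]
force: [-0.6, -0.1, -0.7]
finger_gap: 0.0221
```

```bash
python3 -m crank '[{"grip":0.015,"x":0,"y":0,"z":0,"roll":0},{"grip":0.012,"x":0,"y":0,"z":0,"roll":0},{"grip":0.012,"x":0,"y":0,"z":0,"roll":0},{"grip":0.012,"x":0,"y":0,"z":0,"roll":0}]'
python3 - <<'E'
from ov import *
i=arm.camera("side")
cv2.imwrite("pics/side13.png",cv2.resize(i[110:210,270:370],None,fx=6,fy=6))
E
```

```text
clock: 14.42
ee_pos: [0.4658, -0.0994, 0.1339]
ee_rot: [180.0, 0.1, 173.6]
force: [-1.9, 1.0, 5.6]
finger_gap: 0.015
```

View pics/side13.png

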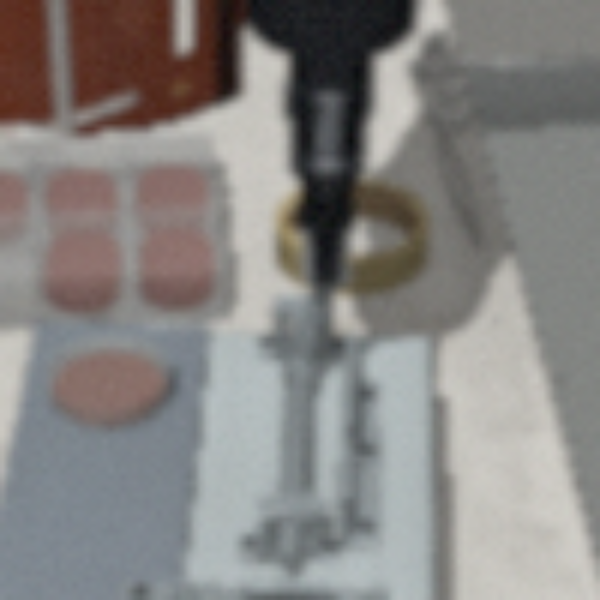

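```bash
python3 -m crank '[{"grip":0.03,"x":0,"y":0,"z":0,"roll":0},{"grip":0.03,"x":0,"y":0,"z":0,"roll":0},{"grip":0.03,"x":0,"y":0,"z":-0.008,"roll":0},{"grip":0.03,"x":0,"y":0,"z":-0.014,"roll":0},{"grip":0.03,"x":0,"y":0,"z":-0.014,"roll":0},{"grip":0.012,"x":0,"y":0,"z":-0.014,"roll":0},{"grip":0.012,"x":0,"y":0,"z":-0.014,"roll":0},{"grip":0.012,"x":0,"y":0,"z":-0.014,"roll":0},{"grip":0.012,"x":0,"y":0,"z":-0.014,"roll":0}]'
python3 - <<'E'
from ov import *
i=arm.camera("side")
cv2.imwrite("pics/side14.png",cv2.resize(i[110:210,270:370],None,fx=6,fy=6))
E
```

```text
clock: 15.22
ee_pos: [0.4654, -0.0993, 0.1187]
ee_rot: [180.0, -0.1, 173.6]
force: [0.6, 0.8, -6.3]
finger_gap: 0.0165
```

View pics/side14.png

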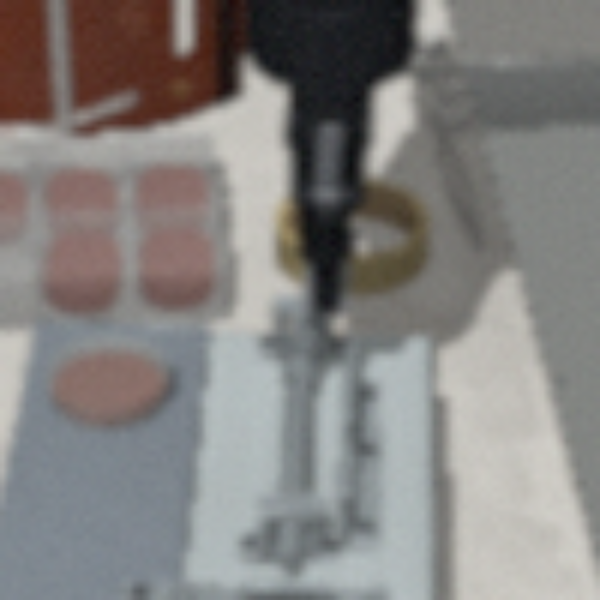

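```bash
python3 -m crank '[{"grip":0.03,"x":0,"y":0,"z":0,"roll":0},{"grip":0.03,"x":0,"y":0,"z":0,"roll":0},{"grip":0.03,"x":0,"y":0,"z":0.007,"roll":0},{"grip":0.03,"x":0,"y":0,"z":0.007,"roll":0},{"grip":0.012,"x":0,"y":0,"z":0.007,"roll":0},{"grip":0.012,"x":0,"y":0,"z":0.007,"roll":0},{"grip":0.012,"x":0,"y":0,"z":0.007,"roll":0},{"grip":0.012,"x":0,"y":0,"z":0.007,"roll":0}]'
```

```text
clock: 15.93
ee_pos: [0.4661, -0.0995, 0.1274]
ee_rot: [-180.0, 0.1, 173.6]
force: [-1.8, 0.1, 6.9]
finger_gap: 0.016
```

```bash
python3 -m crank '[{"grip":0.03,"x":0,"y":0,"z":0,"roll":0},{"grip":0.03,"x":0,"y":0,"z":0,"roll":0},{"grip":0.03,"x":0,"y":0,"z":-0.004,"roll":0},{"grip":0.03,"x":0,"y":0,"z":-0.004,"roll":0},{"grip":0.012,"x":0,"y":0,"z":-0.004,"roll":0},{"grip":0.012,"x":0,"y":0,"z":-0.004,"roll":0},{"grip":0.012,"x":0,"y":0,"z":-0.004,"roll":0},{"grip":0.012,"x":0,"y":0,"z":-0.004,"roll":0},{"grip":0.012,"x":0,"y":0,"z":-0.004,"roll":0}]'
```

```text
clock: 16.68
ee_pos: [0.4654, -0.0994, 0.122]
ee_rot: [180.0, -0.0, 173.6]
force: [-0.9, 0.5, -2.5]
finger_gap: 0.0164
```

```bash
python3 -m crank '[{"grip":0.012,"x":0.0007,"y":0.006,"z":0,"roll":0},{"grip":0.012,"x":0.0015,"y":0.013,"z":0,"roll":0},{"grip":0.012,"x":0.0023,"y":0.02,"z":0,"roll":0},{"grip":0.012,"x":0.003,"y":0.027,"z":0,"roll":0},{"grip":0.012,"x":0.0039,"y":0.034,"z":0,"roll":0},{"grip":0.012,"x":0.0047,"y":0.041,"z":0,"roll":0},{"grip":0.012,"x":0.0055,"y":0.048,"z":0,"roll":0},{"grip":0.012,"x":0.0063,"y":0.055,"z":0,"roll":0},{"grip":0.012,"x":0.007,"y":0.061,"z":0,"roll":0},{"grip":0.012,"x":0.007,"y":0.061,"z":0,"roll":0}]'
python3 - <<'E'
from ov import *
i=arm.camera("side")
cv2.imwrite("pics/side15.png",cv2.resize(i[140:240,270:370],None,fx=6,fy=6))
E
```

```text
clock: 17.52
ee_pos: [0.4728, -0.037, 0.1221]
ee_rot: [179.9, 0.0, 173.6]
force: [3.0, 1.7, -5.3]
finger_gap: 0.0167
```

View pics/side15.png

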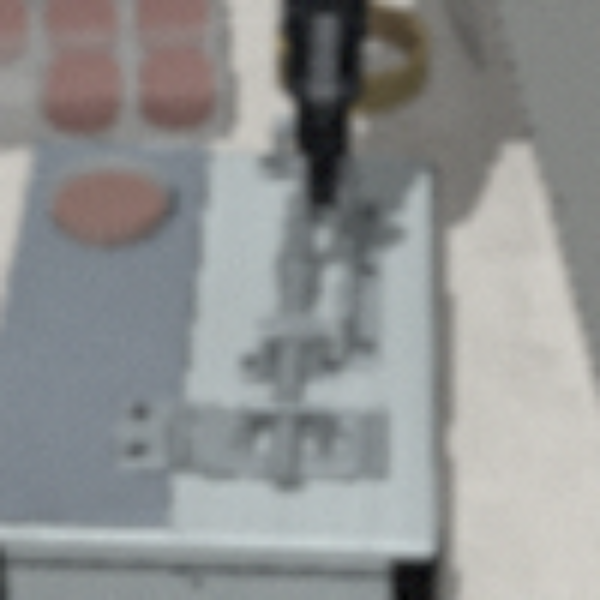

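```bash
python3 -m crank '[{"grip":0.012,"x":-0.005,"y":0.0006,"z":-0.0014,"roll":0},{"grip":0.012,"x":-0.0102,"y":0.0012,"z":-0.0032,"roll":0},{"grip":0.012,"x":-0.0155,"y":0.0018,"z":-0.0058,"roll":0},{"grip":0.012,"x":-0.0207,"y":0.0024,"z":-0.009,"roll":0},{"grip":0.012,"x":-0.0255,"y":0.0029,"z":-0.0127,"roll":0},{"grip":0.012,"x":-0.0298,"y":0.0034,"z":-0.0167,"roll":0},{"grip":0.012,"x":-0.0298,"y":0.0034,"z":-0.0167,"roll":0}]'
```

```text
clock: 18.15
ee_pos: [0.4406, -0.0346, 0.1077]
ee_rot: [179.9, -0.0, 173.6]
force: [-14.8, 3.4, 22.2]
finger_gap: 0.0141
```

Run:
```python
from ov import *
i=arm.camera("side")
cv2.imwrite("pics/side16.png",cv2.resize(i[140:240,270:370],None,fx=6,fy=6))
i=arm.camera("top")
cv2.imwrite("pics/top16.png",cv2.resize(i[170:255,295:400],None,fx=7,fy=7))
```

```text
(no output)
```

View pics/side16.png

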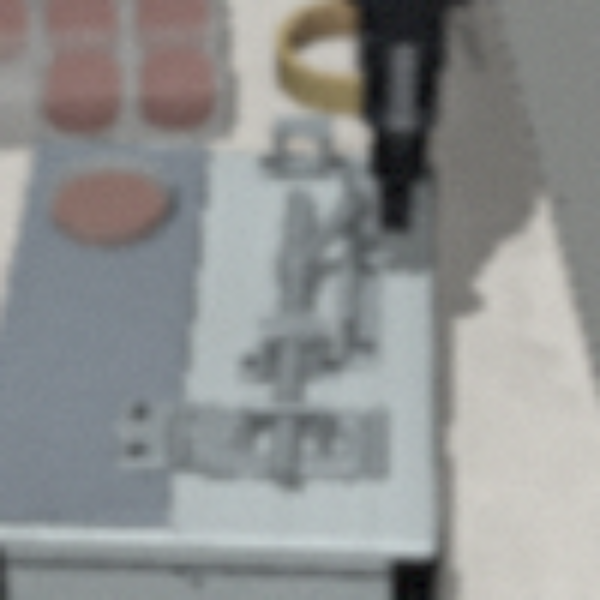

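```bash
python3 -m crank '[{"grip":0.014,"x":-0.003,"y":0.0003,"z":-0.003,"roll":0},{"grip":0.014,"x":-0.005,"y":0.0006,"z":-0.006,"roll":0},{"grip":0.014,"x":-0.005,"y":0.0006,"z":-0.006,"roll":0}]'
```

```text
clock: 18.5
ee_pos: [0.4361, -0.0343, 0.101]
ee_rot: [180.0, -0.0, 173.6]
force: [-4.3, 1.1, 2.9]
finger_gap: 0.0139
```

```bash
python3 -m crank '[{"grip":0.014,"x":-0.0025,"y":0.0003,"z":-0.004,"roll":0},{"grip":0.014,"x":-0.004,"y":0.0005,"z":-0.007,"roll":0},{"grip":0.014,"x":-0.004,"y":0.0005,"z":-0.007,"roll":0}]'
```

```text
clock: 18.75
ee_pos: [0.4329, -0.034, 0.0919]
ee_rot: [-180.0, -0.1, 173.6]
force: [0.2, -1.5, 0.1]
finger_gap: 0.0141
```

Run:
```python
from ov import *
i=arm.camera("side")
cv2.imwrite("pics/side17.png",cv2.resize(i[140:240,270:370],None,fx=6,fy=6))
```

```text
(no output)
```

View pics/side17.png

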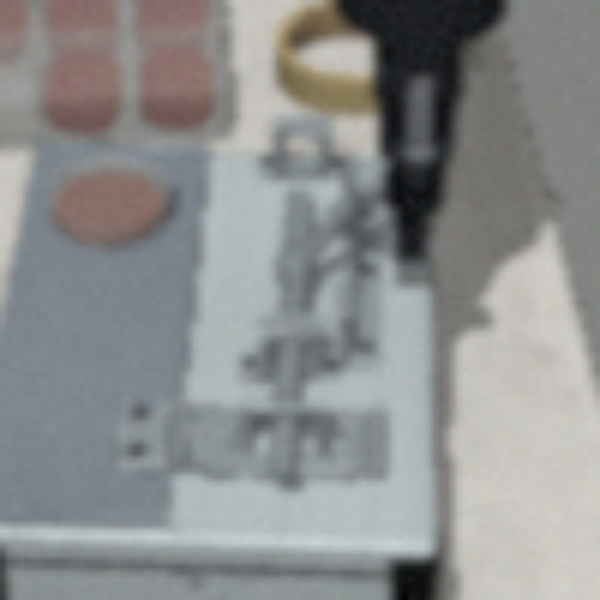

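```bash
python3 -m crank '[{"grip":0.035,"x":0,"y":0,"z":0,"roll":0},{"grip":0.045,"x":0,"y":0,"z":0,"roll":0},{"grip":0.045,"x":0,"y":0,"z":0.02,"roll":0},{"grip":0.045,"x":-0.02,"y":0,"z":0.06,"roll":0},{"grip":0.045,"x":-0.05,"y":0,"z":0.09,"roll":0},{"grip":0.0,"x":-0.08,"y":0.0,"z":0.1,"roll":0}]'
python3 - <<'E'
from ov import *
v=np.load("fit.npy")
i=arm.camera("side")
cv2.imwrite("pics/side18.png",cv2.resize(i[145:230,285:365],None,fx=7,fy=7,interpolation=cv2.INTER_CUBIC))
print([(d["location"],d["p"]) for d in arm.spot_point("side","handle_knob")])
for t in(.7,.85,1.0,1.2,1.45):
    p=proj("side",w(v[:3],(-35-60*np.sin(t),-22,96+60*np.cos(t))))+v[5:];print(t,p,(p-(285,145)+.5)*7)
E
```

```text
clock: 19.3
ee_pos: [0.3541, -0.0339, 0.1958]
ee_rot: [180.0, 0.2, 173.6]
force: [0.8, -0.2, 0.7]
finger_gap: 0.0346
[([168.9, 331.0], 0.6)]
0.7 [332.99573167 172.1049583 ] [339.47012172 193.23470808]
0.85 [335.30581305 174.04820781] [355.64069133 206.83745468]
1.0 [337.21147723 176.23152572] [368.98034059 222.12068006]
1.2 [339.05491673 179.42008207] [381.88441709 244.44057448]
1.45 [340.1577138  183.65509886] [389.60399661 274.08569199]
```

View pics/side18.png

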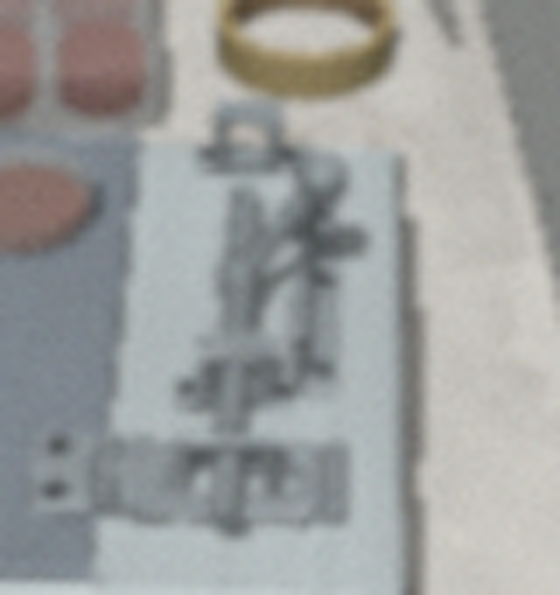

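```bash
python3 -m crank '[{"grip":0,"x":0.03,"y":0,"z":0.01,"roll":0},{"grip":0,"x":0.065,"y":0,"z":0.01,"roll":0},{"grip":0,"x":0.092,"y":0,"z":0.0,"roll":0},{"grip":0,"x":0.092,"y":0,"z":-0.03,"roll":0},{"grip":0,"x":0.092,"y":0,"z":-0.044,"roll":0},{"grip":0,"x":0.092,"y":0,"z":-0.044,"roll":0}]'
python3 - <<'E'
from ov import *
i=arm.camera("side")
cv2.imwrite("pics/side19.png",cv2.resize(i[130:230,285:365],None,fx=6,fy=6,interpolation=cv2.INTER_CUBIC))
E
```

```text
clock: 19.9
ee_pos: [0.4447, -0.0337, 0.1445]
ee_rot: [-180.0, -0.4, 173.6]
force: [-1.1, -0.6, 0.3]
finger_gap: -0.0002
```

View pics/side19.png

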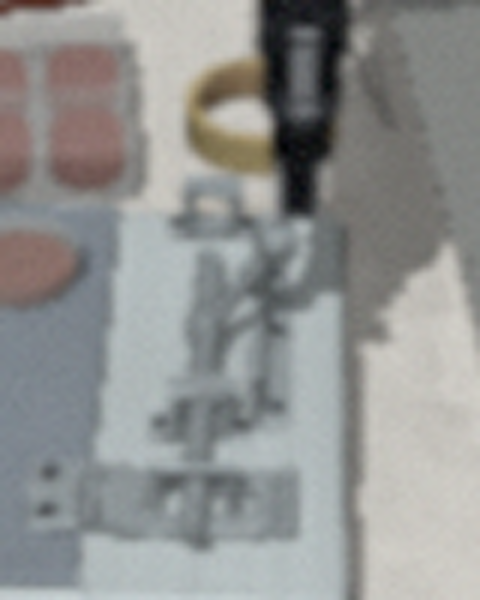

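```bash
python3 -m crank '[{"grip":0,"x":0,"y":0,"z":-0.005,"roll":0},{"grip":0,"x":0,"y":0,"z":-0.01,"roll":0},{"grip":0,"x":-0.003,"y":0.0003,"z":-0.015,"roll":0},{"grip":0,"x":-0.006,"y":0.0006,"z":-0.02,"roll":0},{"grip":0,"x":-0.006,"y":0.0006,"z":-0.02,"roll":0}]'
python3 - <<'E'
from ov import *
i=arm.camera("side")
cv2.imwrite("pics/side20.png",cv2.resize(i[130:230,285:365],None,fx=6,fy=6,interpolation=cv2.INTER_CUBIC))
E
```

```text
clock: 20.37
ee_pos: [0.4377, -0.0332, 0.1301]
ee_rot: [-180.0, -0.1, 173.6]
force: [-14.3, 2.2, 19.4]
finger_gap: -0.0
```

View pics/side20.png

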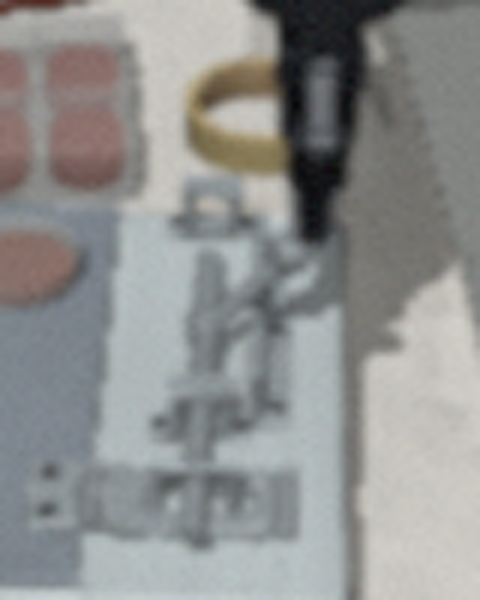

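```bash
python3 -m crank '[{"grip":0,"x":0,"y":0,"z":0.02,"roll":0},{"grip":0,"x":0.014,"y":-0.0015,"z":0.025,"roll":0},{"grip":0,"x":0.014,"y":-0.0015,"z":0.018,"roll":0},{"grip":0,"x":0.014,"y":-0.0015,"z":0.012,"roll":0},{"grip":0,"x":0.011,"y":-0.0013,"z":0.007,"roll":0},{"grip":0,"x":0.008,"y":-0.001,"z":0.004,"roll":0},{"grip":0,"x":0.008,"y":-0.001,"z":0.004,"roll":0}]'
python3 - <<'E'
from ov import *
i=arm.camera("side")
cv2.imwrite("pics/side21.png",cv2.resize(i[130:230,285:365],None,fx=6,fy=6,interpolation=cv2.INTER_CUBIC))
E
```

```text
clock: 21.0
ee_pos: [0.4463, -0.0341, 0.1311]
ee_rot: [-180.0, -0.1, 173.6]
force: [0.1, -0.7, 0.2]
finger_gap: -0.0001
```

View pics/side21.png

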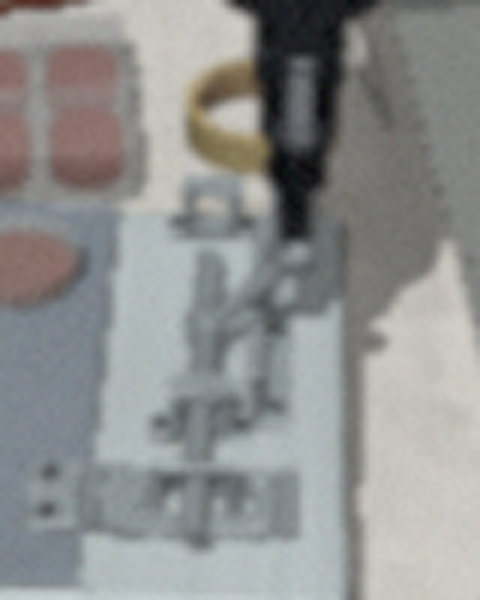

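```bash
python3 -m crank '[{"grip":0,"x":-0.002,"y":0.0002,"z":-0.003,"roll":0},{"grip":0,"x":-0.004,"y":0.0004,"z":-0.006,"roll":0},{"grip":0,"x":-0.004,"y":0.0004,"z":-0.006,"roll":0}]'
```

```text
clock: 21.3
ee_pos: [0.4429, -0.0338, 0.1265]
ee_rot: [180.0, -0.0, 173.6]
force: [-2.5, 0.7, 4.0]
finger_gap: 0.0002
```

```bash
python3 -m crank '[{"grip":0,"x":-0.001,"y":0.0001,"z":-0.002,"roll":0},{"grip":0,"x":-0.002,"y":0.0002,"z":-0.004,"roll":0},{"grip":0,"x":-0.002,"y":0.0002,"z":-0.004,"roll":0}]'
python3 - <<'E'
from ov import *
i=arm.camera("side")
cv2.imwrite("pics/side22.png",cv2.resize(i[130:230,285:365],None,fx=6,fy=6,interpolation=cv2.INTER_CUBIC))
E
```

```text
clock: 21.55
ee_pos: [0.4413, -0.0336, 0.1224]
ee_rot: [180.0, -0.0, 173.6]
force: [-1.9, 0.1, 2.2]
finger_gap: -0.0002
```

View pics/side22.png

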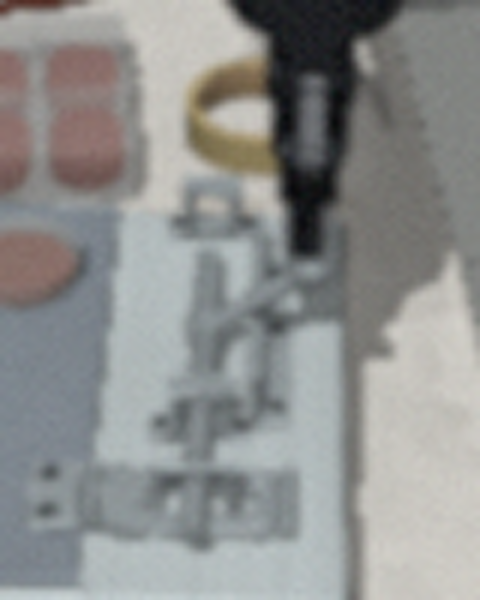

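The knob is at about px (337, 175), θ ≈ 0.95–1.0, past the 0.85 stop, with only about 2 N. It is entering the notch, so I'll go on.

```bash
python3 -m crank '[{"grip":0,"x":-0.002,"y":0.0002,"z":-0.004,"roll":0},{"grip":0,"x":-0.004,"y":0.0004,"z":-0.009,"roll":0},{"grip":0,"x":-0.004,"y":0.0004,"z":-0.009,"roll":0}]'
python3 -m crank '[{"grip":0,"x":-0.001,"y":0.0001,"z":-0.003,"roll":0},{"grip":0,"x":-0.002,"y":0.0002,"z":-0.007,"roll":0},{"grip":0,"x":-0.002,"y":0.0002,"z":-0.007,"roll":0}]'
python3 - <<'E'
from ov import *
i=arm.camera("side")
cv2.imwrite("pics/side23.png",cv2.resize(i[130:230,285:365],None,fx=6,fy=6,interpolation=cv2.INTER_CUBIC))
E
```

```text
clock: 21.85
ee_pos: [0.4372, -0.0332, 0.1126]
ee_rot: [180.0, -0.1, 173.6]
force: [-0.8, -0.2, 0.6]
finger_gap: -0.0003
clock: 22.1
ee_pos: [0.4355, -0.0331, 0.1057]
ee_rot: [-180.0, -0.0, 173.6]
force: [0.2, 0.2, 0.7]
finger_gap: 0.0002
```

View pics/side23.png

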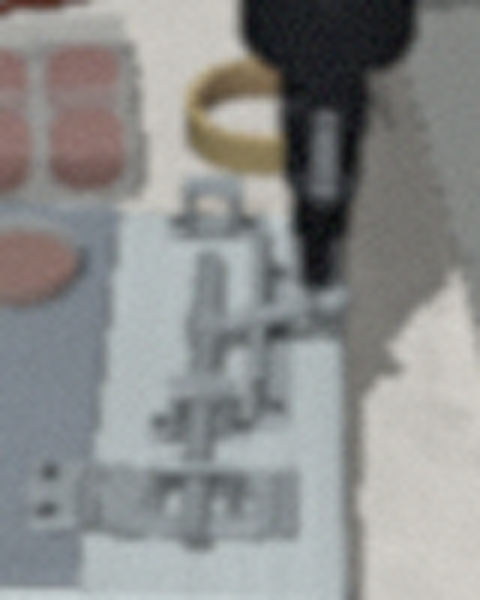

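```bash
python3 -m crank '[{"grip":0,"x":-0.001,"y":0.0001,"z":-0.003,"roll":0},{"grip":0,"x":-0.001,"y":0.0001,"z":-0.006,"roll":0},{"grip":0,"x":-0.001,"y":0.0001,"z":-0.006,"roll":0}]'
python3 -m crank '[{"grip":0,"x":0,"y":0,"z":-0.002,"roll":0},{"grip":0,"x":0,"y":0,"z":-0.004,"roll":0},{"grip":0,"x":0,"y":0,"z":-0.004,"roll":0}]'
```

```text
clock: 22.4
ee_pos: [0.4346, -0.033, 0.0999]
ee_rot: [-180.0, -0.0, 173.6]
force: [-0.4, 0.9, 0.4]
finger_gap: -0.0002
clock: 22.65
ee_pos: [0.4347, -0.033, 0.0961]
ee_rot: [180.0, -0.0, 173.6]
force: [0.4, -0.5, -0.3]
finger_gap: -0.0003
```

```bash
python3 -m crank '[{"grip":0,"x":0,"y":0,"z":-0.002,"roll":0},{"grip":0,"x":0,"y":0,"z":-0.004,"roll":0},{"grip":0,"x":0,"y":0,"z":-0.004,"roll":0}]'
python3 - <<'E'
from ov import *
i=arm.camera("side")
cv2.imwrite("pics/side24.png",cv2.resize(i[130:230,285:365],None,fx=6,fy=6,interpolation=cv2.INTER_CUBIC))
E
```

```text
clock: 22.9
ee_pos: [0.4347, -0.033, 0.0921]
ee_rot: [-180.0, -0.0, 173.6]
force: [-0.8, 0.2, 1.1]
finger_gap: 0.0002
```

View pics/side24.png

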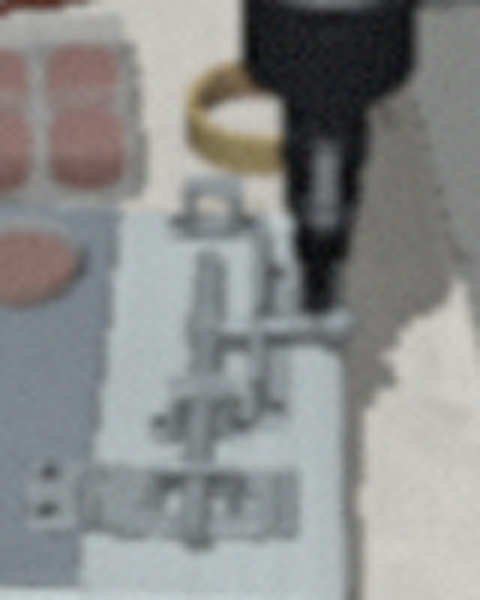

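```bash
python3 -m crank '[{"grip":0,"x":0,"y":0,"z":-0.002,"roll":0},{"grip":0,"x":0,"y":0,"z":-0.003,"roll":0},{"grip":0,"x":0,"y":0,"z":-0.003,"roll":0}]'
python3 -m crank '[{"grip":0,"x":0,"y":0,"z":-0.001,"roll":0},{"grip":0,"x":0,"y":0,"z":-0.002,"roll":0},{"grip":0,"x":0,"y":0,"z":-0.002,"roll":0}]'
```

```text
clock: 23.2
ee_pos: [0.435, -0.033, 0.09]
ee_rot: [180.0, 0.0, 173.6]
force: [-2.1, 0.3, 6.7]
finger_gap: -0.0001
clock: 23.45
ee_pos: [0.4351, -0.033, 0.0891]
ee_rot: [180.0, 0.1, 173.6]
force: [-6.0, -0.3, 15.1]
finger_gap: 0.0001
```

The handle has reached its stop, with force rising to 15 N at constant height. I'll retreat and inspect.

```bash
python3 -m crank '[{"grip":0,"x":0,"y":0,"z":0.02,"roll":0},{"grip":0,"x":0,"y":0,"z":0.06,"roll":0},{"grip":0,"x":-0.03,"y":0,"z":0.09,"roll":0},{"grip":0,"x":-0.06,"y":0.03,"z":0.12,"roll":0},{"grip":0,"x":-0.08,"y":0.06,"z":0.15,"roll":0},{"grip":0,"x":-0.09,"y":0.1,"z":0.15,"roll":0},{"grip":0,"x":-0.09,"y":0.14,"z":0.15,"roll":0},{"grip":0,"x":-0.09,"y":0.18,"z":0.15,"roll":0},{"grip":0,"x":-0.09,"y":0.22,"z":0.15,"roll":0},{"grip":0,"x":-0.09,"y":0.26,"z":0.15,"roll":0}]'
python3 -m crank '[{"grip":0,"x":0,"y":0.03,"z":0,"roll":0},{"grip":0,"x":0,"y":0.07,"z":0,"roll":0},{"grip":0,"x":0,"y":0.1,"z":0,"roll":0},{"grip":0,"x":0,"y":0.1,"z":0,"roll":0}]'
python3 - <<'E'
from ov import *
v=np.load("fit.npy")
i=arm.camera("side")
cv2.imwrite("pics/side25.png",cv2.resize(i[140:240,270:370],None,fx=6,fy=6,interpolation=cv2.INTER_CUBIC));cv2.imwrite("pics/side25f.png",i)
for k in("handle_knob","hasp_tip"):print(k,[(d["location"],d["p"]) for d in arm.spot_point("side",k)][:2])
for t in(1.3,1.45):print((proj("side",w(v[:3],(-35-60*np.sin(t),-22,96+60*np.cos(t))))+v[5:])[::-1])
i=arm.camera("top")
cv2.imwrite("pics/top25.png",cv2.resize(i[170:255,295:400],None,fx=7,fy=7,interpolation=cv2.INTER_CUBIC));cv2.imwrite("pics/top25f.png",i)
E
```

```text
clock: 24.28
ee_pos: [0.3442, 0.2243, 0.2378]
ee_rot: [180.0, 0.1, 173.6]
force: [1.5, -1.2, 0.4]
finger_gap: -0.0002
clock: 24.62
ee_pos: [0.3444, 0.3263, 0.2359]
ee_rot: [-180.0, -0.1, 173.8]
force: [0.5, 1.6, -0.2]
finger_gap: 0.0
handle_knob [([150.2, 328.7], 0.69), ([215.9, 332.0], 0.58)]
hasp_tip [([213.4, 327.6], 0.8), ([214.8, 304.1], 0.16)]
[181.09417649 339.65954167]
[183.65509886 340.1577138 ]
```

View pics/side25.png

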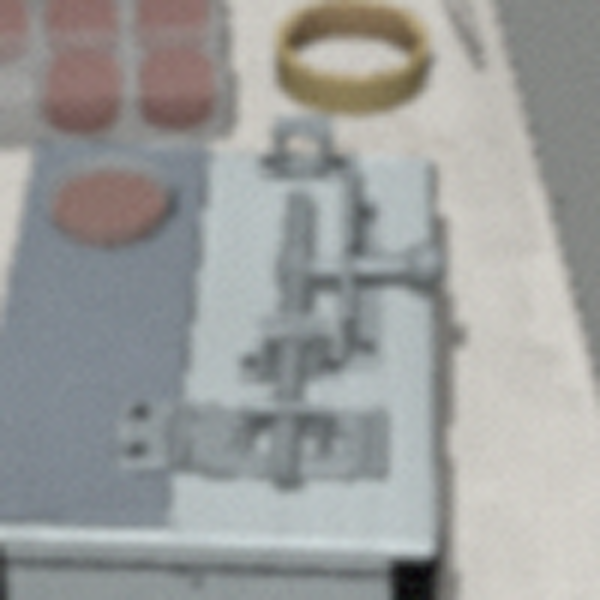

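View pics/top25.png

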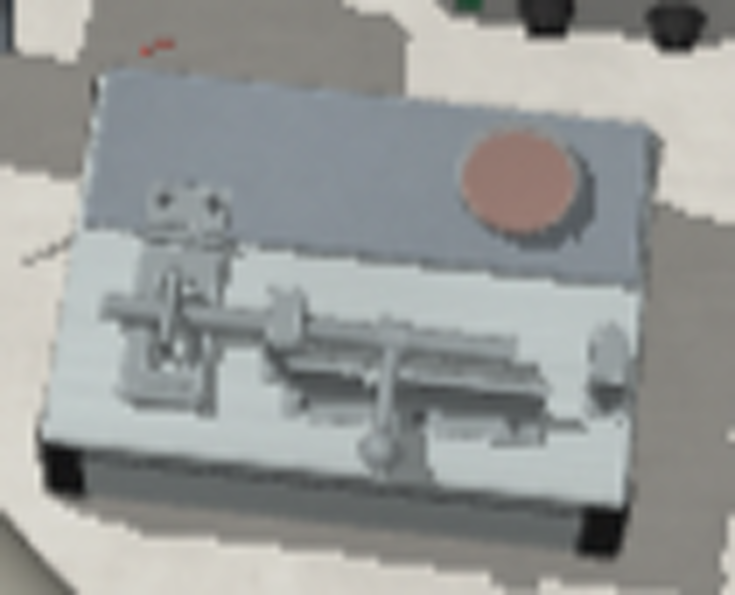

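View pics/side25f.png

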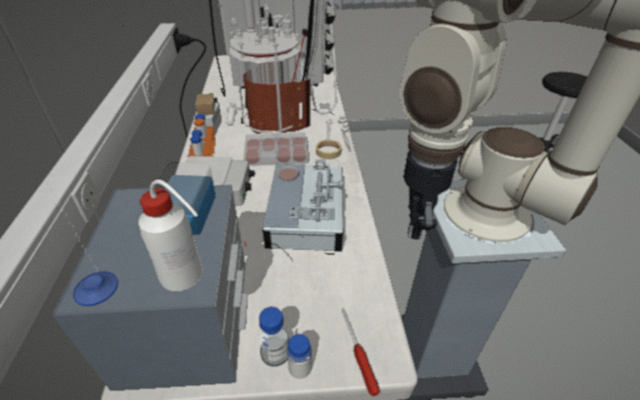

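View pics/top25f.png

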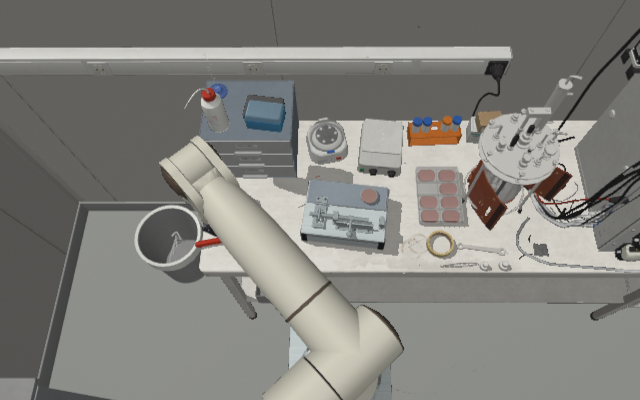

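The side picture shows the knob at px (341, 184), which matches θ ≈ 1.45 at row 183.7. The stem is down in the notch, the bolt passes through the staple above the flat hasp, and the dish, tape and bottle are where they were. Handing in.

```bash
python3 -c "
from plant import arm
print(arm.job_done(), arm.read_state()['clock'])"
```

```text
the job is handed in; nothing more can be done
the job is handed in; nothing more can be done
```

The case is closed and locked, and I handed the job in after about 24.6 s, with no verdict reported. The hasp lies flat over the staple, the bolt is through the staple, and the handle is down in the notch.

**Checks that agreed**
- **Hasp:** pressing its tip at the end gave a firm stop at about 25 N.
- **Bolt:** it slid about 62 mm, and both cameras show it through the staple above the hasp.
- **Handle:** it passed the 0.85 rail stop with only a few N. It stopped firmly at 15 N, with the knob in the side picture where about 1.45 should put it.
- **Surroundings:** the dish, tape and bottle look unmoved in the last pictures, and the robot is clear of everything.

**What failed or disagreed**
- **First hasp push:** the fingers slipped past the rolled edge, with about 48 N at the wrist. I backed off and pressed again from above.
- **Holding the knob:** the knob slipped out of the fingers at about 0.6, so I pushed the handle down with closed fingers instead.
- **Fingertip height:** contact and pictures put the fingertips about 12–18 mm higher than the reported TCP, so I relied on force and pictures.
- **Knob detection:** in the final picture the network placed the knob in the wrong spot. The final handle angle is from my own reading of the picture.

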